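# Walk the camera carriage up to its stops

## Task

Bring the heavy camera carriage up to the tensile stage by walking it: push its base plate at the rear corners in turn, left and right in bites small enough that it never swings more than about 15 degrees off square and never pushing harder than 25 N, until the front of the plate is pressed firmly home and square against both stop buttons. Then turn the magnet switch lever fully to ON so that it points forward, leaving the carriage home on both buttons. Do not touch the camera or lens, and leave everything else on the bench where it is.

Things in the scene. Friction and masses are not known exactly. Their poses are not given: they have to be found in the camera images.
- carriage: camera carriage, loose: dark metal plate 120 mm deep (x) x 200 wide (y) x 20 thick, flat on the bench, a black camera fixed on its middle; about 2.7 kg, friction about 0.6 (each up to 12 % off). Origin: centre of the plate's underside; x forward (lens side, to the tester), y left, z up. Starts with its front 36 to 58 mm short of the stops, within 0.1 rad of square and 8 mm of the middle line
- camera: delicate camera and lens fixed on the plate (same origin and axes), not to be touched: riser 36 mm wide from 20 mm up; camera and lens from 48 to 96 mm over the bench, y from -25 to +25 mm, x from -100 mm (tail 40 mm behind the plate's rear edge) to +90 mm. The tail hangs over the middle of the rear edge, so only the rear corners are free for pushing
- rear_left (a point): where to push the left corner: point on the plate's upright rear face 85 mm left of its middle (15 mm from the corner), 10 mm over the bench. Pushed there, the carriage turns about a point some 50 mm to the right of its middle (the right corner creeps back a little) and this corner swings forward and outward; led round that arc at 20 to 40 mm/s it takes about 8 to 14 N
- rear_right (a point): the same on the rear face's right side, 85 mm right of the middle, all mirrored. Sliding the carriage bodily takes about 16 N. Pushing a corner rigidly straight ahead, or bearing down on the plate while pushing, takes 20 N and more; meeting it at 50 mm/s jolts it past 25 N, at 20 mm/s not. All forces count in any direction
- front_left (a point): point on the plate's front face, 70 mm left of its middle, 10 mm over the bench: the spot that has to meet the left stop button
- front_right (a point): the same, 70 mm right of the middle, to meet the right stop button
- tester: tensile stage fixed to the bench beyond the carriage: grey bed 140 x 620 x 30 mm, two tapered black grips with a flat specimen between, and on the carriage's side a steel stop bar 200 mm wide, 22 mm high. Origin: on the bench midway between the two stop faces; x = direction in which the carriage must advance (away from the robot), y left, z up
- stop_left (a point): centre of the face of the left stop button on the bar, 11 mm over the bench; a steel stud 18 mm across, rigid. Axes as those of the tester: x forward, into the stud. 70 mm left of the tester's middle line, at its x = 0
- stop_right (a point): the same for the right stop button, 70 mm right of the middle line
- switch (a joint): angle of the magnet switch lever on the plate, left of the camera: 0 = OFF, pointing out to the left; 1.571 = ON (end stop), pointing forward to the lens side; starts at 0 to 0.2. Turns clockwise seen from above about an upright axis at the plate's x = 0, y = +58 mm; stiff (0.12 N m, about 3 N at the knob), stays where left. The simulated magnet gives no hold
- switch_knob (a point): centre of the upright black round knob at the lever's end: 14 mm across, 24 mm high, its centre 44 mm over the bench (top at 56 mm), 38 mm from the lever's turning axis
- lamp_left: round black foot 64 mm across, post 146 mm high, lamp head at its top turned to the specimen; stands beside the lane on the left (+y of the tester), origin under the foot, free to topple
- lamp_right: the same lamp on the right side of the lane, origin under the foot
- spare_lens: black spare lens standing upright, 60 mm across, 80 mm high, origin under its centre
- lens_cap: black disc 50 mm across, 10 mm high, lying left of the carriage, origin under its centre
- jaw_a: stepped steel jaw insert 40 x 30 x 32 mm high, origin under its centre
- jaw_b: a second jaw insert, same size
- driver: screwdriver lying on the bench
- specimen_tray: grey open tray 100 x 150 x 25 mm with flat test pieces, origin under its centre
Not all that is in view belongs to the job. What is shaped like the carriage but green is not meant.

How it is judged:
By the outcome, as a careful person would: the job done as asked, in the order asked, and still so for the second after the job is handed in, with the robot touching nothing.
It also fails if it takes over 72 s, if anything falls off the work surface, if the arm or the gripper's body presses on something with over 40 N, if the wrist force passes 120 N, or if a joint passes its speed limit or range.

## Robot

A 6-joint arm with a two-finger parallel gripper is mounted at the origin on the work surface. World frame = base frame: x ahead of the robot, y to its left, z up, the work surface at z = 0. Lengths are in m, angles in rad, forces in N, time in s.
With the tool pointing down it reaches from about 0.35 to 0.975 m from the base axis. Payload 4.9 kg.
Tool frame: the origin (TCP) lies midway between the tips of the shut fingers; the grasp point (between the pads) lies 19 mm behind it; x points along the fingers, y is the direction in which the jaws open and shut, and the axes are right-handed (so a half turn about x gives the same grasp; the last joint's range is limited). The gripper opens to 85 mm and grips with 20 to 120 N. Pads are 22 mm wide; open, the fingers measure 114 mm over their backs; the gripper's body (76 mm by 85 mm) begins 54 mm behind the grasp point. The pads swing forward as they close: fully open they stand 13 mm farther back than shut.
Start: joints at [-1.393, 0.053, 1.613, -0, 1.476, -0.119], TCP at [0.183, -0.598, 0.209] pointing down, gripper open.
Joint ranges: [-3.01, 3.01], [-1.01, 2.22], [0.06, 2.58], [-1.02, 4.17], [0.09, 2.62], [-3.14, 3.14]. Speed limits (rad/s): [2.57, 2.57, 3.14, 3.14, 3.14, 3.14].

## Interface

Orientations are given as a unit quaternion [x, y, z, w].
In Python, from workcell import * gives the robot as it stands.
- The arm moves only by the tool send_rows, never from a script. Its argument "rows" is a list of rows, each an object of numbers: "x", "y", "z": the shift along the tool's x, y, z in m; "turn": the turn about the tool's x in units of 6 degrees (1.0 is 6 degrees); "claw": the closure, from -1 (fully open) to 1 (shut). A call has 1 to 12 rows; each row is the pose to reach, as a shift and turn from the pose commanded when the call began, along the tool's axes at that moment; what a row does not reach only later rows make up. A row lasts 1/12 s, in which the tool goes at most 41.7 mm and 7.16 degrees, less where a joint would pass 70% of its speed; a pose out of reach is approached as far as the arm can. A call with a gripper value outside its range is refused whole. The fingers move at their own pace and stop on an object; the grip force is fixed at half the most. Time passes only in rows, so rows that repeat a pose let the fingers close. It gives the time, the measured TCP pose, the force and the opening at its end, in the units of the state.
- get_obs(): the state, without advancing time (a new reading comes with each control period).
- snapshot(name): name is "side" or "top"; returns a dict with "img" (384x512x3 uint8, blue, green, red), "K" (3x3 intrinsics, pixels), "xyz" and "orientation" of the camera in the world. Camera axes: x right, y up, looking along -z (the intrinsics and any distortion apply to the point x, -y, -z); pixel columns grow to the right and rows downward; lengths in m; the calibration is good to about 2 mm. A picture is of the moment at which its call begins. There is no depth.
- hand_in(): hands the job in, once; it reports no verdict.
Trained networks look in a picture, given as the dict that the camera call returned (one of the last four; its "shot" number tells which), for a name from the list of things; names that differ only in an ending like _2 or _b are one class to them, and where a whole thing is asked for, a point or a joint stands for the part that bears it (a point fixed in the world has none). Each returns a list of dicts, best first, with "confidence" (0 to 1); they miss things now and then, are a little off and sometimes report something else, mostly with a low value. They report only what shows in the picture. A call takes as long as a camera call. They do not tell look-alikes from the thing itself.
- spot_in(picture, label): "xy" ([column, row] in pixels, amid what is visible of it).
- mark_of(picture, label): "xy" ([column, row] in pixels: a listed point, or the origin of a listed thing).
The state is a dict: "time": time; "qpos": joint angles; "dq": joint speeds; "joint_torque": joint torques, N m; "tool_pos": TCP position; "tcp_rot": TCP orientation; "wrist_force": force on the tool from outside, world axes, zero at the start; "torque": the same for the moment, N m; "opening": finger opening in m.
Only numpy, scipy, OpenCV 4.12 (cv2) and the standard library are available. Lean on these libraries where they do the work, as an engineer would, in place of code of your own. Each camera call takes 0.05 s, during which the arm holds its last target.

## Working session

There is one attempt and no reset: what is moved stays moved. The work goes in short steps, Python scripts to look and compute and a tool call to move; the robot and the scene stay as the last step left them, time stands still between calls to the robot, and variables do not carry over. Pictures are saved under pics/ and viewed, and the job is handed in when it is done.

Besides the shell and the picture viewer there is one more tool, called after "Emit:" as a command line: name --argument value ..., lists and objects as JSON in quotes. send_rows: Moves the arm, as the interface text tells. Its arguments: {"type":"object","properties":{"rows":{"type":"array","items":{"type":"object","properties":{"x":{"type":"number"},"y":{"type":"number"},"z":{"type":"number"},"turn":{"type":"number"},"claw":{"type":"number"}}}}},"required":["rows"]}

```bash
mkdir -p pics; ls
cat > h.py <<'E'
from workcell import *
import numpy as np, cv2
from scipy.spatial.transform import Rotation as R
def ray(s,uv):
    K=np.array(s['K']); 
    d=s.get('dist',s.get('distortion',None))
    p=cv2.undistortPoints(np.array([[uv]],float),K,None if d is None else np.array(d,float))[0,0]
    r=R.from_quat(s['orientation']).apply([p[0],-p[1],-1.0])
    return np.array(s['xyz'],float),r
def atz(s,uv,z):
    o,r=ray(s,uv); return o+r*(z-o[2])/r[2]
def proj(s,P):
    K=np.array(s['K']); q=R.from_quat(s['orientation']).inv().apply(np.array(P)-np.array(s['xyz']))
    d=s.get('dist',s.get('distortion',None))
    return cv2.projectPoints(np.array([[q[0],-q[1],-q[2]]]),np.zeros(3),np.zeros(3),K,None if d is None else np.array(d,float))[0][0,0]
E
python3 - <<'E'
from h import *
for n in ('side','top'):
    s=snapshot(n); cv2.imwrite(f'pics/{n}0.png',s['img']); print({k:v for k,v in s.items() if k!='img'})
print(get_obs())
E
```

```text
pics
{'K': array([[469.51076114,   0.        , 261.29938161],
       [  0.        , 469.51076114, 185.22102606],
       [  0.        ,   0.        ,   1.        ]]), 'xyz': array([-0.08642583,  1.15390887,  0.9502045 ]), 'orientation': array([-0.10632996,  0.45520659,  0.85944947, -0.20694809]), 'shot': 1}
{'K': array([[357.90167854,   0.        , 257.22767687],
       [  0.        , 357.90167854, 195.75605745],
       [  0.        ,   0.        ,   1.        ]]), 'xyz': array([0.28399428, 0.02294406, 0.99387706]), 'orientation': array([-0.07669714,  0.08408783,  0.71303592, -0.69182842]), 'shot': 2}
{'time': 0.1, 'qpos': array([-1.39299361e+00,  5.33038068e-02,  1.61412857e+00,  3.89415390e-06,
        1.47598117e+00, -1.19011273e-01]), 'dq': array([-0.0010918 , -0.00084616, -0.00451657, -0.0020938 , -0.0012915 ,
       -0.00158437]), 'joint_torque': array([ 1.64287976e-03, -3.94901955e+01, -3.71362066e+01,  2.95988480e-05,
        3.92277871e-03, -1.71241265e-05]), 'tool_pos': array([ 0.18268706, -0.59709021,  0.20739474]), 'tcp_rot': array([-0.69931636, -0.10519818,  0.69935146, -0.10391109]), 'wrist_force': array([0.80588633, 0.21206409, 0.06616436]), 'torque': array([0.0017716 , 0.03850958, 0.03302345]), 'opening': 0.0854315139229102}
```

View pics/side0.png

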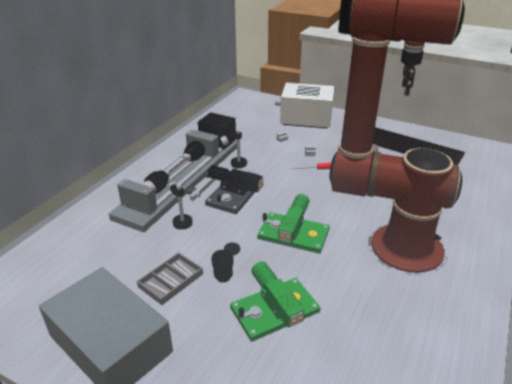

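View pics/top0.png

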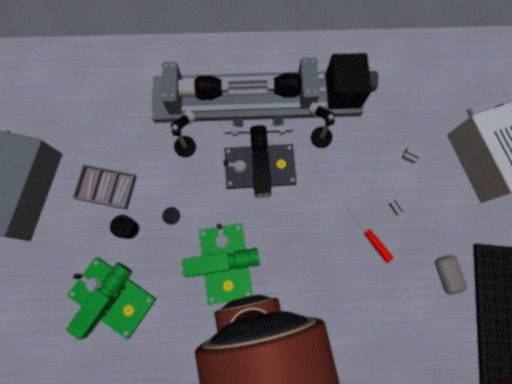

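The dark carriage is at about (260,166) in the top view and (235,188) in the side view. The look-alikes are the green carriages at (227,262) and (110,297) in the top view. I'm choosing the dark one, as described. Next I'll measure and take a close crop.

Run:
```python
from h import *
zs={'rear_left':.01,'rear_right':.01,'front_left':.01,'front_right':.01,'stop_left':.011,'stop_right':.011,'switch_knob':.044,'carriage':0,'tester':0,'lamp_left':0,'lamp_right':0,'lens_cap':0}
for n in ('top','side'):
    s=snapshot(n)
    for l,z in zs.items():
        for d in mark_of(s,l)[:3]: print(n,l,np.round(d['xy'],1),round(d['confidence'],2),np.round(atz(s,d['xy'],z),4))
    im=s['img']
    c=im[90:220,150:370] if n=='top' else im[110:240,150:300]
    cv2.imwrite(f'pics/{n}crop.png',cv2.resize(c,None,fx=3.6 if n=='top' else 4.4,fy=3.6 if n=='top' else 4.4,interpolation=cv2.INTER_CUBIC))
```

```text
top rear_left [232.2 189.8] 0.76 [0.5314 0.0793 0.01  ]
top rear_left [ 72.3 299.3] 0.67 [0.2463 0.5049 0.01  ]
top rear_left [199.9 236.4] 0.6 [0.4021 0.17   0.01  ]
top rear_right [120.3 336.8] 0.94 [0.1491 0.3736 0.01  ]
top rear_right [291.4 183.4] 0.9 [ 0.5452 -0.0894  0.01  ]
top rear_right [206.1 296.9] 0.87 [0.2414 0.1527 0.01  ]
top front_left [241.6 234.5] 0.86 [0.4038 0.0554 0.01  ]
top front_left [232.9 149.8] 0.85 [0.6512 0.0755 0.01  ]
top front_left [109.1 259.7] 0.63 [0.3465 0.4146 0.01  ]
top front_right [146.2 296.7] 0.89 [0.2468 0.3109 0.01  ]
top front_right [250.1 286.4] 0.86 [0.2647 0.0357 0.01  ]
top front_right [281.3 142.5] 0.67 [ 0.6697 -0.0663  0.01  ]
top stop_left [231.3 136.5] 0.7 [0.6922 0.0794 0.011 ]
top stop_left [262.6 166.9] 0.63 [ 0.5964 -0.009   0.011 ]
top stop_right [281.8 129.7] 0.78 [ 0.7094 -0.0695  0.011 ]
top switch_knob [219.  226.5] 0.61 [0.4229 0.1141 0.044 ]
top switch_knob [226.2 164. ] 0.55 [0.5972 0.0929 0.044 ]
top carriage [225.1 264.3] 0.9 [0.325  0.1024 0.    ]
top carriage [258.  168.4] 0.79 [0.5957 0.0041 0.    ]
top carriage 
[... 1188 characters left out ...]
1 ]
side stop_left [171.4 280.4] 0.56 [0.5419 0.4472 0.011 ]
side stop_right [218.4 175.3] 0.95 [ 0.7016 -0.0633  0.011 ]
side switch_knob [217.4 197.3] 0.58 [0.6077 0.095  0.044 ]
side switch_knob [263.4 215.9] 0.51 [0.4281 0.1142 0.044 ]
side switch_knob [170.9 279.9] 0.23 [0.5221 0.4712 0.044 ]
side carriage [233.4 195.6] 0.89 [ 0.5973  0.0094 -0.    ]
side carriage [294.2 231.9] 0.82 [0.3306 0.0921 0.    ]
side carriage [275.4 309.9] 0.67 [0.2484 0.4017 0.    ]
side tester [212.9 187.8] 0.95 [ 0.6858  0.0014 -0.    ]
side lamp_left [182.3 223.1] 0.71 [0.6675 0.2167 0.    ]
side lamp_right [235.  165.2] 0.57 [ 0.6913 -0.1677  0.    ]
side lens_cap [229.3 251.6] 0.68 [0.4659 0.2641 0.    ]
```

View pics/topcrop.png

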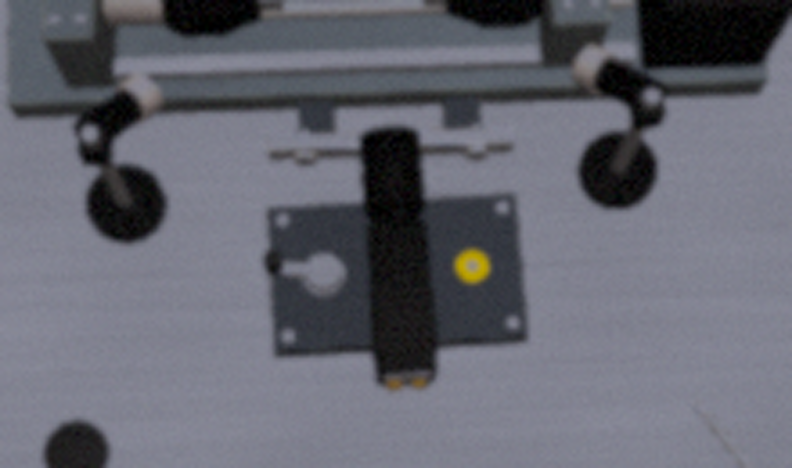

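View pics/sidecrop.png

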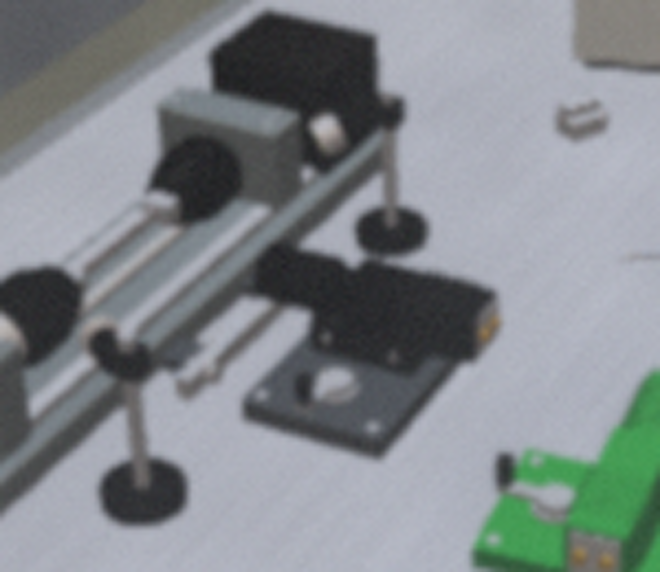

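```bash
cat >> h.py <<'E'
def tt(P,T): # world->tester
    c,s=np.cos(T[2]),np.sin(T[2]); d=np.array(P)[:2]-T[:2]; return np.array([c*d[0]+s*d[1],-s*d[0]+c*d[1]])
E
python3 - <<'E'
from h import *
s=snapshot('top'); 
def w(c,z): return atz(s,(150+(c[0]+.5)/3.6-.5,90+(c[1]+.5)/3.6-.5),z)
C=np.array([w(c,.02) for c in ((268,209),(514,195),(526,340),(276,355))]); print(C.round(4))
f=C[:2].mean(0);r=C[2:].mean(0); d=f-r; l=C[[0,3]].mean(0)-C[[1,2]].mean(0)
print('len',np.linalg.norm(d),np.linalg.norm(l),'yaw',np.arctan2(d[1],d[0]),np.arctan2(-l[0],l[1]),'ctr',C.mean(0))
for c in ((268,152),(512,143)): print('bar top front',w(c,.022))
for c in ((305,160),(477,156)): print('button',w(c,.011))
for c in ((273,263),): print('knobtop',w(c,.056))
for c in ((13,112),(762,90)): print('bed edge',w(c,.0))
for c in ((125,204),(618,170)): print('feet',w(c,.01))
print(R.from_quat(get_obs()['tcp_rot']).as_matrix().round(3))
s=snapshot('side')
def w(c,z): return atz(s,(150+(c[0]+.5)/4.4-.5,110+(c[1]+.5)/4.4-.5),z)
for c in ((246,405),(380,447),(452,362)): print('FL,RL,RR? top',w(c,.02))
for c in ((190,392),): print('btn',w(c,.011))
for c in ((143,493),(391,232)): print('feet',w(c,.01))
E
```

```text
[[ 0.6546  0.1002  0.02  ]
 [ 0.6609 -0.0974  0.02  ]
 [ 0.5402 -0.1004  0.02  ]
 [ 0.5338  0.0952  0.02  ]]
len 0.1207706353541874 0.19667943382123562 yaw 0.033094547489680715 0.03234304456437005 ctr [ 5.97373609e-01 -5.84476464e-04  2.00000000e-02]
bar top front [0.70256574 0.09956077 0.022     ]
bar top front [ 0.70484335 -0.09789663  0.022     ]
button [0.69947289 0.07036188 0.011     ]
button [ 0.69902781 -0.07006443  0.011     ]
knobtop [0.59708796 0.09398238 0.056     ]
bed edge [0.75354906 0.31250507 0.        ]
bed edge [ 0.7560896 -0.3126489  0.       ]
feet [0.66593074 0.21647865 0.01      ]
feet [ 0.68400773 -0.18468062  0.01      ]
[[-0.     0.292 -0.956]
 [-0.    -0.956 -0.292]
 [-1.    -0.     0.   ]]
FL,RL,RR? top [0.64831231 0.10657319 0.02      ]
FL,RL,RR? top [0.53209299 0.10553047 0.02      ]
FL,RL,RR? top [ 0.5358406  -0.01566054  0.02      ]
btn [0.70304198 0.1019349  0.011     ]
feet [0.66429724 0.22078241 0.01      ]
feet [ 0.68151082 -0.1779556   0.01      ]
```

```bash
cat >> h.py <<'E'
def basis(phi): # columns tool x,y,z in world; -z_tool points along phi
    f=np.array([np.cos(phi),np.sin(phi),0]); z=-f; x=np.array([0,0,-1.]); return np.stack([x,np.cross(z,x),z],1)
def rel(c0,phi0,P,phi):
    d=basis(phi0).T@(np.array(P)-np.array(c0)); return d.round(4).tolist(), round(np.degrees(phi0-phi)/6,3)
def phi_now():
    m=R.from_quat(get_obs()['tcp_rot']).as_matrix(); return np.arctan2(-m[1,2],-m[0,2])
E
python3 - <<'E'
from h import *
print(basis(phi_now()).round(3), phi_now())
print(rel([.183,-.598,.209],phi_now(),[.49,.085,.18],.033), rel([.183,-.598,.209],phi_now(),[.49,.085,.04],.033))
E
```

```text
[[ 0.     0.292 -0.956]
 [ 0.    -0.956 -0.292]
 [-1.     0.    -0.   ]] 0.29676234438916166
([0.029, -0.5634, -0.4933], np.float64(2.519)) ([0.169, -0.5634, -0.4933], np.float64(2.519))
```

Emit:
send_rows --rows '[{"y":-0.02,"z":-0.0175,"turn":0.1,"claw":1},{"y":-0.048,"z":-0.042,"turn":0.2,"claw":1},{"y":-0.078,"z":-0.068,"turn":0.4,"claw":1},{"y":-0.108,"z":-0.0945,"turn":0.6,"claw":1},{"y":-0.138,"z":-0.121,"turn":0.8,"claw":1},{"y":-0.168,"z":-0.147,"turn":1.0,"claw":1},{"y":-0.198,"z":-0.1735,"turn":1.2,"claw":1},{"y":-0.228,"z":-0.2,"turn":1.4,"claw":1},{"y":-0.258,"z":-0.226,"turn":1.6,"claw":1},{"y":-0.288,"z":-0.252,"turn":1.8,"claw":1},{"y":-0.318,"z":-0.2785,"turn":2.1,"claw":1},{"y":-0.34,"z":-0.298,"turn":2.52,"claw":1}]'

```text
invalid input at $.rows[0]: expected keys x, y, z, turn, claw
```

Run:
```python
from h import *
o=get_obs();print(o['time'],o['tool_pos'],phi_now(),o['opening'],o['wrist_force'],o['qpos'])
c=np.array([.183,-.598,.209])+basis(.29676)@[0,-.34,-.298]; print(c)
print(rel(c,.033,[.49,.085,.18],.033),rel(c,.033,[.49,.085,.03],.033))
```

```text
1.5 [ 0.18275668 -0.59766739  0.20849571] 0.29676234438916166 0.08560816118617778 [0.35655526 0.64595006 1.00962223] [-1.39301386e+00  5.27136849e-02  1.61289895e+00 -6.58477772e-05
  1.47597909e+00 -1.18973643e-01]
[ 0.36855016 -0.18571959  0.209     ]
([0.029, -0.2666, -0.1303], np.float64(0.0)) ([0.179, -0.2666, -0.1303], np.float64(0.0))
```

Emit:
send_rows --rows '[{"x":0,"y":-0.02,"z":-0.0175,"turn":0.1,"claw":1},{"x":0,"y":-0.048,"z":-0.042,"turn":0.2,"claw":1},{"x":0,"y":-0.078,"z":-0.068,"turn":0.4,"claw":1},{"x":0,"y":-0.108,"z":-0.0945,"turn":0.6,"claw":1},{"x":0,"y":-0.138,"z":-0.121,"turn":0.8,"claw":1},{"x":0,"y":-0.168,"z":-0.147,"turn":1.0,"claw":1},{"x":0,"y":-0.198,"z":-0.1735,"turn":1.2,"claw":1},{"x":0,"y":-0.228,"z":-0.2,"turn":1.4,"claw":1},{"x":0,"y":-0.258,"z":-0.226,"turn":1.6,"claw":1},{"x":0,"y":-0.288,"z":-0.252,"turn":1.8,"claw":1},{"x":0,"y":-0.318,"z":-0.2785,"turn":2.1,"claw":1},{"x":0,"y":-0.34,"z":-0.298,"turn":2.52,"claw":1}]'

```text
time: 2.5
tool_pos: [0.369, -0.1828, 0.2088]
tcp_rot: [0.707, 0.011, -0.707, 0.012]
wrist_force: [0.3, -0.8, 0.1]
opening: -0.0002
```

Run:
```python
from h import *
o=get_obs();print(o['time'],o['tool_pos'],phi_now(),o['opening'],o['wrist_force'],o['qpos'])
```

```text
2.5 [ 0.36896941 -0.18283231  0.20883359] 0.0324027463546824 -0.00023308076626067637 [ 0.30054357 -0.79954033  0.108932  ] [-6.41772213e-01 -4.99834325e-01  2.07949370e+00  7.13580505e-04
  1.56080405e+00  8.96614738e-01]
```

Emit:
send_rows --rows '[{"x":0,"y":-0.03,"z":-0.014,"turn":0,"claw":1},{"x":0,"y":-0.065,"z":-0.032,"turn":0,"claw":1},{"x":0,"y":-0.1,"z":-0.05,"turn":0,"claw":1},{"x":0,"y":-0.137,"z":-0.067,"turn":0,"claw":1},{"x":0,"y":-0.173,"z":-0.085,"turn":0,"claw":1},{"x":0,"y":-0.21,"z":-0.103,"turn":0,"claw":1},{"x":0.01,"y":-0.24,"z":-0.118,"turn":0,"claw":1},{"x":0.04,"y":-0.26,"z":-0.128,"turn":0,"claw":1},{"x":0.08,"y":-0.2666,"z":-0.13,"turn":0,"claw":1},{"x":0.12,"y":-0.2666,"z":-0.13,"turn":0,"claw":1},{"x":0.155,"y":-0.2666,"z":-0.13,"turn":0,"claw":1},{"x":0.18,"y":-0.2666,"z":-0.13,"turn":0,"claw":1}]'

```text
time: 3.5
tool_pos: [0.4872, 0.0857, 0.0249]
tcp_rot: [-0.706, -0.012, 0.708, -0.012]
wrist_force: [-0.2, 0.5, -0.1]
opening: 0.0003
```

Run:
```python
from h import *
o=get_obs();print(o['time'],o['tool_pos'],phi_now(),o['wrist_force'])
s=snapshot('top'); cv2.imwrite('pics/t2.png',cv2.resize(s['img'][90:250,150:350],None,fx=3.6,fy=3.6,interpolation=cv2.INTER_CUBIC))
s=snapshot('side'); cv2.imwrite('pics/s2.png',cv2.resize(s['img'][60:260,150:400],None,fx=3,fy=3,interpolation=cv2.INTER_CUBIC))
print(o['qpos'])
```

```text
3.5 [0.4872499  0.08574125 0.02489707] 0.03380771181985106 [-0.15561061  0.53365877 -0.06258431]
[ 2.36631521e-02 -6.40821504e-02  2.05537022e+00 -4.17458819e-05
  1.15446209e+00  1.56066874e+00]
```

View pics/t2.png

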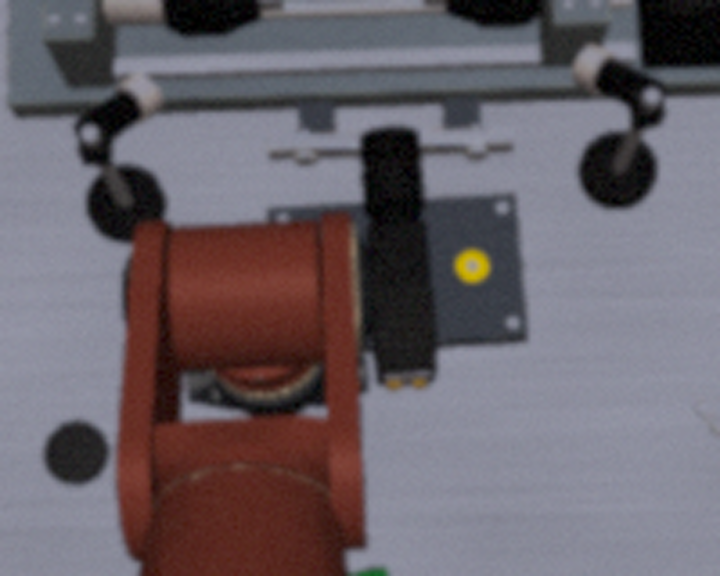

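View pics/s2.png

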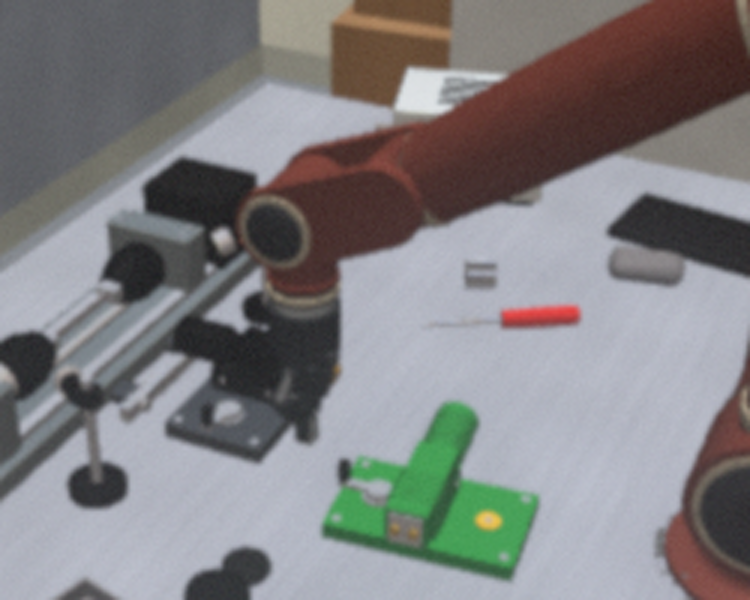

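Emit:
send_rows --rows '[{"x":0.01,"y":0,"z":-0.005,"turn":0,"claw":1},{"x":0.019,"y":0,"z":-0.011,"turn":0,"claw":1},{"x":0.021,"y":0,"z":-0.016,"turn":0,"claw":1},{"x":0.021,"y":0,"z":-0.02,"turn":0,"claw":1},{"x":0.021,"y":0,"z":-0.022,"turn":0,"claw":1},{"x":0.021,"y":0,"z":-0.0237,"turn":0,"claw":1},{"x":0.021,"y":0,"z":-0.0253,"turn":0,"claw":1}]'

```text
time: 4.18
tool_pos: [0.5156, 0.0862, 0.0086]
tcp_rot: [0.708, 0.012, -0.706, 0.012]
wrist_force: [0.0, 0.2, 0.5]
opening: 0.0002
```

Emit:
send_rows --rows '[{"x":0,"y":0,"z":-0.0016,"turn":0,"claw":1},{"x":0,"y":0,"z":-0.0032,"turn":0,"claw":1},{"x":0,"y":0,"z":-0.0048,"turn":0,"claw":1}]'

```text
time: 4.43
tool_pos: [0.5197, 0.0864, 0.0077]
tcp_rot: [0.707, 0.012, -0.707, 0.012]
wrist_force: [-0.1, 0.0, 1.0]
opening: 0.0002
```

Emit:
send_rows --rows '[{"x":0,"y":0,"z":-0.0016,"turn":0,"claw":1},{"x":0,"y":0,"z":-0.0032,"turn":0,"claw":1}]'

```text
time: 4.6
tool_pos: [0.5228, 0.0865, 0.0075]
tcp_rot: [-0.707, -0.012, 0.707, -0.012]
wrist_force: [-0.2, -0.0, 0.1]
opening: -0.0001
```

Emit:
send_rows --rows '[{"x":0,"y":0,"z":-0.0016,"turn":0,"claw":1},{"x":0,"y":0,"z":-0.0032,"turn":0,"claw":1}]'

```text
time: 4.77
tool_pos: [0.5261, 0.0866, 0.0075]
tcp_rot: [-0.707, -0.012, 0.707, -0.012]
wrist_force: [0.4, 0.1, -1.0]
opening: 0.0004
```

Emit:
send_rows --rows '[{"x":0,"y":0,"z":-0.0016,"turn":0,"claw":1},{"x":0,"y":0,"z":-0.0032,"turn":0,"claw":1}]'

```text
time: 4.93
tool_pos: [0.5293, 0.0867, 0.0075]
tcp_rot: [-0.707, -0.012, 0.707, -0.012]
wrist_force: [0.1, -0.4, -0.2]
opening: 0.0001
```

Emit:
send_rows --rows '[{"x":0,"y":0,"z":-0.0016,"turn":0,"claw":1},{"x":0,"y":0,"z":-0.0032,"turn":0,"claw":1}]'

```text
time: 5.1
tool_pos: [0.5326, 0.0868, 0.0075]
tcp_rot: [0.707, 0.012, -0.707, 0.012]
wrist_force: [-0.6, 0.5, -0.6]
opening: -0.0
```

Run:
```python
from h import *
s=snapshot('side'); cv2.imwrite('pics/s3.png',cv2.resize(s['img'][150:230,180:300],None,fx=6,fy=6,interpolation=cv2.INTER_CUBIC)); print(get_obs()['wrist_force'])
```

```text
[ 0.09455509 -0.12529488  0.44328275]
```

View pics/s3.png

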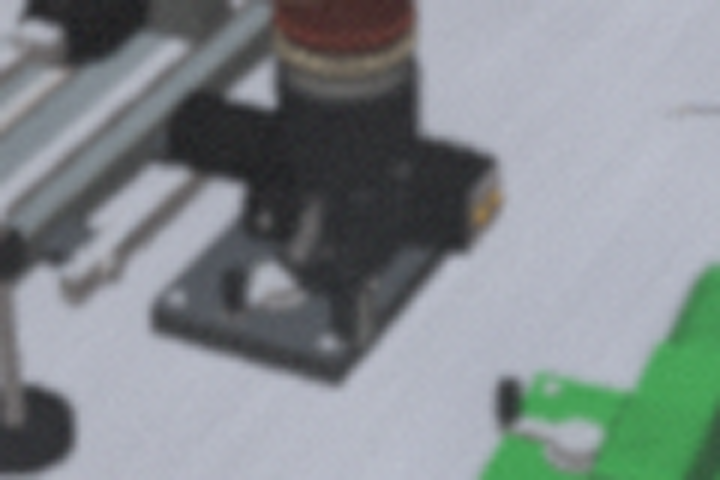

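Run:
```python
from h import *
s=snapshot('side');
for P in ([.5326,.0868,.0075],[.5326,.0868,.0275],[.534,.095,.02]): print(P,(proj(s,P)-[180,150]+.5)*6)
s=snapshot('top');
for z in (0,.02): print(atz(s,(150+276/3.6,90+355/3.6),z))
```

```text
[0.5326, 0.0868, 0.0075] [355.39897272 369.6278254 ]
[0.5326, 0.0868, 0.0275] [354.61389895 340.47420344]
[0.534, 0.095, 0.02] [345.32411605 358.80486579]
[0.53785624 0.09566061 0.        ]
[0.53274773 0.09419732 0.02      ]
```

Emit:
send_rows --rows '[{"x":0,"y":0,"z":-0.0016,"turn":0,"claw":1},{"x":0,"y":0,"z":-0.0032,"turn":0,"claw":1}]'

```text
time: 5.42
tool_pos: [0.5355, 0.0869, 0.0075]
tcp_rot: [-0.707, -0.012, 0.707, -0.012]
wrist_force: [1.2, -0.7, 0.9]
opening: 0.0001
```

Emit:
send_rows --rows '[{"x":0,"y":0,"z":-0.0016,"turn":0,"claw":1},{"x":0,"y":0,"z":-0.0032,"turn":0,"claw":1}]'

```text
time: 5.58
tool_pos: [0.5389, 0.087, 0.0075]
tcp_rot: [0.707, 0.012, -0.707, 0.012]
wrist_force: [0.2, -1.0, 0.2]
opening: -0.0
```

Run:
```python
from h import *
s=snapshot('side'); cv2.imwrite('pics/s4.png',cv2.resize(s['img'][150:230,180:300],None,fx=6,fy=6,interpolation=cv2.INTER_CUBIC)); print(get_obs()['wrist_force'],get_obs()['tool_pos'])
s=snapshot('top'); cv2.imwrite('pics/t4.png',cv2.resize(s['img'][90:250,150:350],None,fx=3.6,fy=3.6,interpolation=cv2.INTER_CUBIC))
```

```text
[-0.14798287 -0.23696689  0.13935494] [0.53923267 0.08696763 0.00760966]
```

View pics/s4.png

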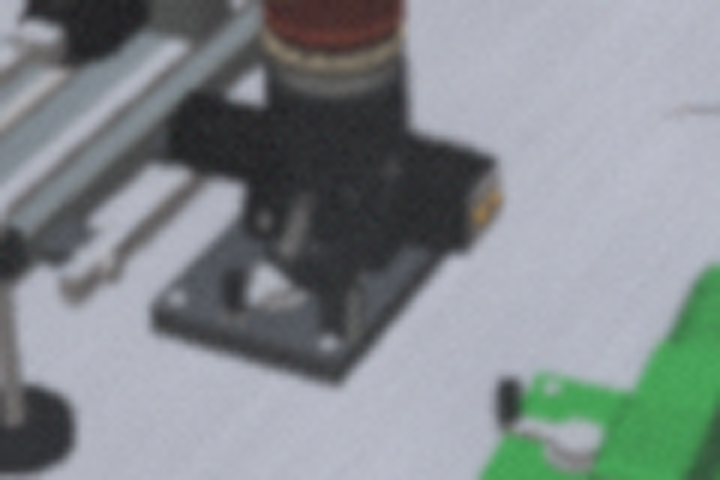

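View pics/t4.png

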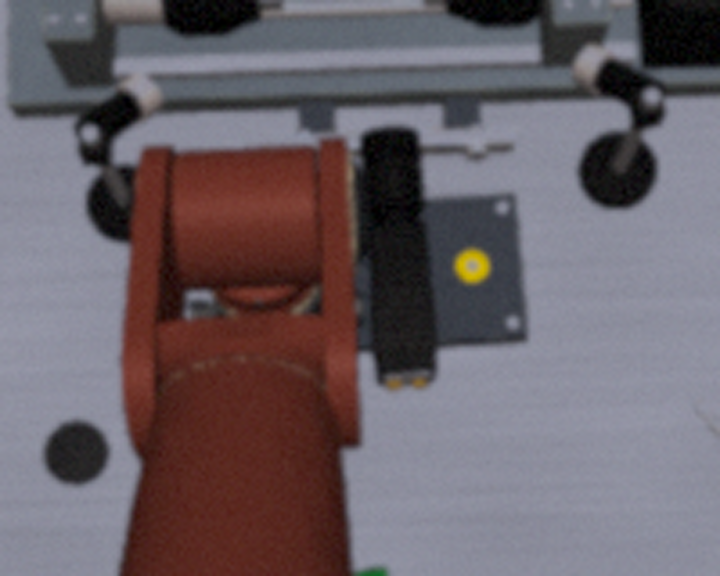

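Run:
```python
from h import *
s=snapshot('side'); c=s['img'][185:225,205:265].astype(float); c=np.clip((c-15)*3,0,255).astype('uint8'); cv2.imwrite('pics/s5.png',cv2.resize(c,None,fx=12,fy=12,interpolation=cv2.INTER_CUBIC)); print((proj(s,[.5392,.087,.0076])-[205,185]+.5)*12)
```

```text
[389.48019989 312.6601277 ]
```

View pics/s5.png

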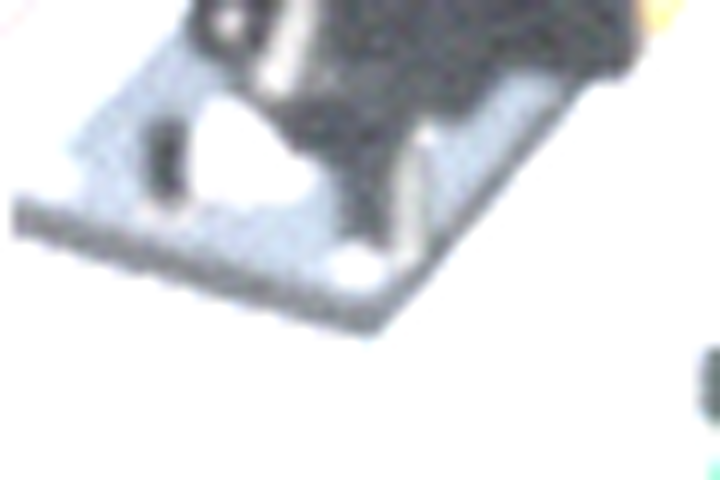

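Run:
```python
from h import *
s=snapshot('side')
for px in ((360,245),(405,262),(385,250)):
  for z in (.0076,.022,.03): print(px,z,atz(s,(205+px[0]/12-.5,185+px[1]/12-.5),z))
o=get_obs();print(o['tool_pos'],o['qpos'],o['opening'],o['joint_torque'])
# plate corner check
for px,z in (((372,318),.02),((372,338),0.0)): print(atz(s,(205+px[0]/12-.5,185+px[1]/12-.5),z))
```

```text
(360, 245) 0.0076 [0.56181027 0.06361254 0.0076    ]
(360, 245) 0.022 [0.55190729 0.0802688  0.022     ]
(360, 245) 0.03 [0.54640563 0.08952228 0.03      ]
(405, 262) 0.0076 [0.54675829 0.06475299 0.0076    ]
(405, 262) 0.022 [0.53708525 0.08139183 0.022     ]
(405, 262) 0.03 [0.53171133 0.09063563 0.03      ]
(385, 250) 0.0076 [0.55445128 0.06243969 0.0076    ]
(385, 250) 0.022 [0.54466071 0.07911387 0.022     ]
(385, 250) 0.03 [0.53922151 0.08837731 0.03      ]
[0.53879769 0.08698255 0.00750906] [ 2.36820648e-02  8.07139212e-02  1.94352355e+00 -1.81971279e-06
  1.11741072e+00  1.56158749e+00] 0.00011768342208691973 [-1.30418493e-02 -3.49035537e+01 -3.14556706e+01 -2.32512848e-04
 -6.73260613e-03  1.68214746e-05]
[0.53401083 0.10529034 0.02      ]
[ 5.42882379e-01  9.06399303e-02 -1.11022302e-16]
```

Run:
```python
from h import *
s=snapshot('side')
print(proj(s,[.4872,.0857,.0249]),(proj(s,[.4872,.0857,.0249])-[150,60]+.5)*3,(proj(s,[.4872,.0857,.0449])-[150,60]+.5)*3)
im=cv2.imread('pics/s2.png'); cv2.imwrite('pics/s2c.png',cv2.resize(np.clip((im[330:480,220:380].astype(float)-15)*2,0,255).astype('uint8'),None,fx=4,fy=4))
```

```text
[251.01757919 210.56464085] [304.55273756 453.19392256] [304.42803383 438.3558751 ]
```

View pics/s2c.png

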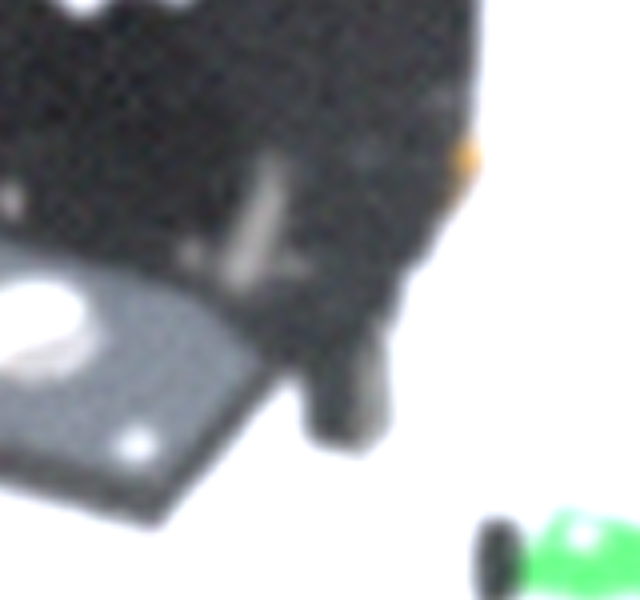

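The side view shows the fingertips about 20 mm higher than the reported TCP. They were passing over the plate without touching it, so I'll back off and go lower.

Emit:
send_rows --rows '[{"x":-0.003,"y":0,"z":0.006,"turn":0,"claw":1},{"x":-0.003,"y":0,"z":0.018,"turn":0,"claw":1},{"x":-0.003,"y":0,"z":0.03,"turn":0,"claw":1},{"x":0,"y":0,"z":0.036,"turn":0,"claw":1},{"x":0.003,"y":0,"z":0.036,"turn":0,"claw":1},{"x":0.006,"y":0,"z":0.036,"turn":0,"claw":1},{"x":0.006,"y":0,"z":0.036,"turn":0,"claw":1}]'

```text
time: 6.42
tool_pos: [0.5026, 0.0858, 0.0009]
tcp_rot: [-0.707, -0.012, 0.707, -0.012]
wrist_force: [-0.4, -0.5, 0.7]
opening: -0.0001
```

Run:
```python
from h import *
s=snapshot('side'); c=s['img'][185:225,215:275].astype(float); c=np.clip((c-15)*2,0,255).astype('uint8'); cv2.imwrite('pics/s6.png',cv2.resize(c,None,fx=12,fy=12,interpolation=cv2.INTER_CUBIC)); o=get_obs();print(o['tool_pos'],o['wrist_force'])
for dz in (0,.01,.02,.03): print((proj(s,o['tool_pos']+[0,0,dz])-[215,185]+.5)*12)
```

```text
[0.50284191 0.08577091 0.00112879] [-0.43010531 -0.03579671  0.56448094]
[388.16354299 366.12337608]
[387.73474455 337.12122006]
[387.30279166 307.90571011]
[386.86764938 278.47448325]
```

View pics/s6.png

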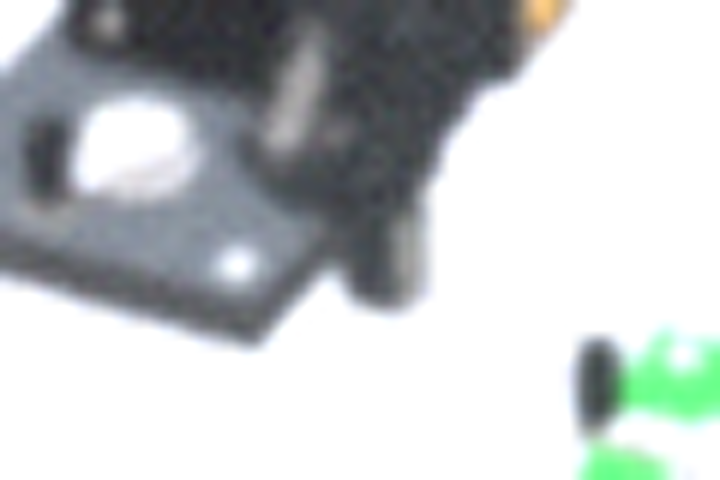

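Emit:
send_rows --rows '[{"x":0.004,"y":0,"z":0,"turn":0,"claw":1},{"x":0.008,"y":0,"z":0,"turn":0,"claw":1},{"x":0.01,"y":0,"z":0,"turn":0,"claw":1},{"x":0.01,"y":0,"z":0,"turn":0,"claw":1}]'

```text
time: 6.8
tool_pos: [0.5022, 0.0857, -0.0094]
tcp_rot: [-0.706, -0.012, 0.708, -0.012]
wrist_force: [-0.3, -0.3, -0.2]
opening: -0.0001
```

Run:
```python
from h import *
s=snapshot('side'); c=s['img'][185:225,215:275].astype(float); c=np.clip((c-15)*2,0,255).astype('uint8'); cv2.imwrite('pics/s7.png',cv2.resize(c,None,fx=12,fy=12,interpolation=cv2.INTER_CUBIC)); o=get_obs();print(o['tool_pos'],o['wrist_force'])
for dz in (0,.01,.02,.03): print((proj(s,o['tool_pos']+[0,0,dz])-[215,185]+.5)*12)
```

```text
[ 0.50245045  0.0857834  -0.00904317] [-0.07343085  0.00062806  0.31266102]
[389.82971129 395.83818017]
[389.4085466  367.04934449]
[388.98429486 338.04949239]
[388.55692201 308.83629527]
```

View pics/s7.png

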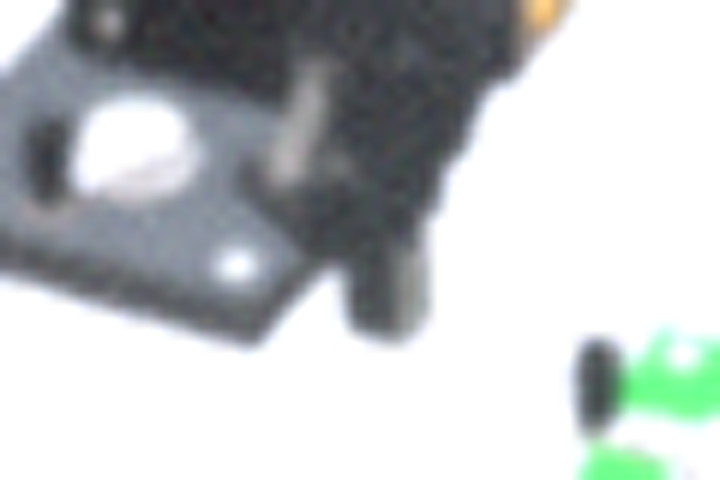

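Emit:
send_rows --rows '[{"x":0.002,"y":0,"z":0,"turn":0,"claw":1},{"x":0.004,"y":0,"z":0,"turn":0,"claw":1},{"x":0.004,"y":0,"z":0,"turn":0,"claw":1}]'

```text
time: 7.1
tool_pos: [0.5025, 0.0858, -0.0129]
tcp_rot: [-0.707, -0.012, 0.707, -0.012]
wrist_force: [0.1, 0.4, -0.4]
opening: 0.0001
```

Emit:
send_rows --rows '[{"x":0,"y":0,"z":-0.004,"turn":0,"claw":1},{"x":0,"y":0,"z":-0.008,"turn":0,"claw":1},{"x":0,"y":0,"z":-0.011,"turn":0,"claw":1},{"x":0,"y":0,"z":-0.0128,"turn":0,"claw":1},{"x":0,"y":0,"z":-0.0144,"turn":0,"claw":1},{"x":0,"y":0,"z":-0.016,"turn":0,"claw":1}]'

```text
time: 7.6
tool_pos: [0.519, 0.0863, -0.0124]
tcp_rot: [0.707, 0.012, -0.707, 0.012]
wrist_force: [0.1, 0.0, -0.1]
opening: 0.0002
```

Emit:
send_rows --rows '[{"x":0,"y":0,"z":-0.0016,"turn":0,"claw":1},{"x":0,"y":0,"z":-0.0032,"turn":0,"claw":1},{"x":0,"y":0,"z":-0.0048,"turn":0,"claw":1}]'

```text
time: 7.85
tool_pos: [0.5237, 0.0865, -0.0125]
tcp_rot: [-0.707, -0.012, 0.707, -0.012]
wrist_force: [0.2, -0.6, 0.1]
opening: 0.0001
```

Emit:
send_rows --rows '[{"x":0,"y":0,"z":-0.0016,"turn":0,"claw":1},{"x":0,"y":0,"z":-0.0032,"turn":0,"claw":1}]'

```text
time: 8.02
tool_pos: [0.5261, 0.0866, -0.0126]
tcp_rot: [-0.706, -0.012, 0.708, -0.012]
wrist_force: [-4.6, -0.8, 3.7]
opening: 0.0002
```

```bash
cat >> h.py <<'E'
def arc(cmd,phi,cor,degs):
    cmd=np.array(cmd);out=[]
    for a in degs:
        t=np.radians(a); M=np.array([[np.cos(t),-np.sin(t)],[np.sin(t),np.cos(t)]])
        P=np.r_[np.array(cor)+M@(cmd[:2]-cor),cmd[2]]
        d,tu=rel(cmd,phi,P,phi+t); out.append((d,tu,P.round(4)))
        print(a,[round(x,4) for x in d],tu,P.round(4))
    return out
E
python3 - <<'E'
from h import *
arc([.527,.0863,-.012],.033,[.5987,-.049],-.8*np.arange(1,13))
E
```

```text
-0.8 [0.0, -0.0009, -0.0019] 0.133 [ 0.5289  0.0873 -0.012 ]
-1.6 [0.0, -0.0018, -0.0039] 0.267 [ 0.5308  0.0882 -0.012 ]
-2.4000000000000004 [0.0, -0.0027, -0.0058] 0.4 [ 0.5327  0.0892 -0.012 ]
-3.2 [0.0, -0.0035, -0.0078] 0.533 [ 0.5347  0.0901 -0.012 ]
-4.0 [0.0, -0.0044, -0.0098] 0.667 [ 0.5366  0.091  -0.012 ]
-4.800000000000001 [0.0, -0.0051, -0.0117] 0.8 [ 0.5386  0.0918 -0.012 ]
-5.6000000000000005 [0.0, -0.0059, -0.0137] 0.933 [ 0.5405  0.0927 -0.012 ]
-6.4 [0.0, -0.0066, -0.0158] 1.067 [ 0.5425  0.0934 -0.012 ]
-7.2 [0.0, -0.0073, -0.0178] 1.2 [ 0.5445  0.0942 -0.012 ]
-8.0 [0.0, -0.008, -0.0198] 1.333 [ 0.5465  0.095  -0.012 ]
-8.8 [0.0, -0.0087, -0.0218] 1.467 [ 0.5485  0.0957 -0.012 ]
-9.600000000000001 [0.0, -0.0093, -0.0239] 1.6 [ 0.5506  0.0964 -0.012 ]
```

Emit:
send_rows --rows '[{"x":0,"y":-0.0005,"z":-0.001,"turn":0.07,"claw":1},{"x":0,"y":-0.0012,"z":-0.0025,"turn":0.17,"claw":1},{"x":0,"y":-0.002,"z":-0.0043,"turn":0.3,"claw":1},{"x":0,"y":-0.0028,"z":-0.006,"turn":0.42,"claw":1}]'

```text
time: 8.35
tool_pos: [0.5287, 0.0892, -0.0134]
tcp_rot: [-0.704, 0.005, 0.711, 0.004]
wrist_force: [-12.5, -3.0, 8.9]
opening: -0.0001
```

```bash
cat >> h.py <<'E'
def fwd(c,phi,d,turn): return (np.array(c)+basis(phi)@d).round(5), phi-np.radians(6*turn)
E
python3 - <<'E'
from h import *
c,p=fwd([.527,.0863,-.012],.033,[0,-.0028,-.006],.42); print(c,p,phi_now())
arc(c,p,[.5987,-.049],-.8*np.arange(1,11))
E
```

```text
[ 0.5329  0.0893 -0.012 ] -0.0109822971502571 -0.011513355848341488
-0.8 [0.0, -0.0009, -0.0019] 0.133 [ 0.5348  0.0902 -0.012 ]
-1.6 [0.0, -0.0018, -0.0039] 0.267 [ 0.5368  0.0911 -0.012 ]
-2.4000000000000004 [0.0, -0.0027, -0.0058] 0.4 [ 0.5387  0.0919 -0.012 ]
-3.2 [0.0, -0.0035, -0.0078] 0.533 [ 0.5407  0.0928 -0.012 ]
-4.0 [0.0, -0.0044, -0.0098] 0.667 [ 0.5427  0.0936 -0.012 ]
-4.800000000000001 [0.0, -0.0052, -0.0117] 0.8 [ 0.5447  0.0943 -0.012 ]
-5.6000000000000005 [0.0, -0.0059, -0.0137] 0.933 [ 0.5467  0.0951 -0.012 ]
-6.4 [0.0, -0.0066, -0.0158] 1.067 [ 0.5487  0.0958 -0.012 ]
-7.2 [0.0, -0.0074, -0.0178] 1.2 [ 0.5508  0.0965 -0.012 ]
-8.0 [0.0, -0.008, -0.0198] 1.333 [ 0.5528  0.0971 -0.012 ]
```

Emit:
send_rows --rows '[{"x":-0.0003,"y":-0.0009,"z":-0.0019,"turn":0.133,"claw":1},{"x":-0.0006,"y":-0.0018,"z":-0.0039,"turn":0.267,"claw":1},{"x":-0.0009,"y":-0.0027,"z":-0.0058,"turn":0.4,"claw":1},{"x":-0.0012,"y":-0.0035,"z":-0.0078,"turn":0.533,"claw":1}]'

```text
time: 8.68
tool_pos: [0.536, 0.0931, -0.0133]
tcp_rot: [-0.703, 0.024, 0.71, 0.024]
wrist_force: [-9.7, -0.3, 1.1]
opening: -0.0
```

Emit:
send_rows --rows '[{"x":-0.0002,"y":-0.0009,"z":-0.0019,"turn":0.133,"claw":1},{"x":-0.0004,"y":-0.0018,"z":-0.0039,"turn":0.267,"claw":1},{"x":-0.0006,"y":-0.0027,"z":-0.0058,"turn":0.4,"claw":1},{"x":-0.0008,"y":-0.0035,"z":-0.0078,"turn":0.533,"claw":1},{"x":-0.001,"y":-0.0044,"z":-0.0098,"turn":0.667,"claw":1}]'

```text
time: 9.1
tool_pos: [0.5458, 0.0971, -0.0132]
tcp_rot: [-0.702, 0.049, 0.709, 0.048]
wrist_force: [-6.6, 0.4, -2.9]
opening: -0.0
```

Run:
```python
from h import *
s=snapshot('top'); cv2.imwrite('pics/t8.png',cv2.resize(s['img'][90:220,150:370],None,fx=3.6,fy=3.6,interpolation=cv2.INTER_CUBIC)); o=get_obs();print(o['tool_pos'],o['wrist_force'],phi_now())
```

```text
[ 0.54642009  0.09717928 -0.01304015] [-5.74853519  1.13489724 -3.30779452] -0.1379161730421282
```

View pics/t8.png

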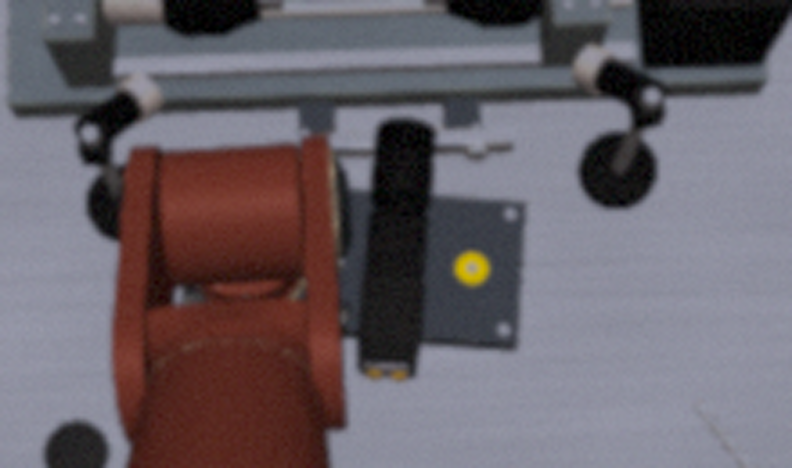

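```bash
cat >> h.py <<'E'
import scipy.optimize as so
# crop coordinates (150,90 offset, 3.6x)
def cw(s,c,z): return atz(s,(150+(c[0]+.5)/3.6-.5,90+(c[1]+.5)/3.6-.5),z)[:2]
FE={'Y':(0,-.058),'FL':(.048,.088),'FR':(.048,-.088),'RL':(-.048,.088),'RR':(-.048,-.088),'cFL':(.06,.1),'cFR':(.06,-.1),'cRL':(-.06,.1),'cRR':(-.06,-.1)}
def fit(s,pts,z=.02):
    W={k:cw(s,v,z) for k,v in pts.items()}
    def f(p): 
        c,n=np.cos(p[2]),np.sin(p[2])
        return np.concatenate([[p[0]+c*FE[k][0]-n*FE[k][1]-W[k][0],p[1]+n*FE[k][0]+c*FE[k][1]-W[k][1]] for k in W])
    r=so.least_squares(f,[.6,0,0]); print('pose',r.x.round(4),'deg',np.degrees(r.x[2]).round(2),'res mm',dict(zip(W,(r.fun.reshape(-1,2)*1e3).round(1).tolist()))); return r.x
def yel(s):
    im=s['img'][90:220,150:370].astype(int); m=(im[...,2]-im[...,0]>60)&(im[...,1]-im[...,0]>40); v,u=np.nonzero(m); 
    return ((u.mean()+.5)*3.6-.5,(v.mean()+.5)*3.6-.5)
E
python3 - <<'E'
from h import *
s=snapshot('top')
print(yel(s))
fit(s,{'Y':(472,266),'FL':(282,219),'FR':(502,207),'RL':(288,336),'RR':(512,322),'cFL':(268,209),'cFR':(514,195),'cRL':(276,355),'cRR':(526,340)})
fit(s,{'Y':(471,268),'FR':(510,213),'RR':(503,329),'cFR':(526,205),'cRR':(517,349)})
E
```

```text
(np.float64(466.34615384615387), np.float64(274.66923076923075))
pose [ 0.5989 -0.0009  0.0333] deg 1.91 res mm {'Y': [-1.2, 2.0], 'FL': [-1.8, -0.4], 'FR': [-1.1, -0.0], 'RL': [-0.8, -0.2], 'RR': [-1.2, -0.2], 'cFL': [1.0, 0.9], 'cFR': [1.3, -1.4], 'cRL': [1.8, 1.9], 'cRR': [2.1, -2.5]}
pose [ 0.6065 -0.001  -0.119 ] deg -6.82 res mm {'Y': [-0.8, 1.5], 'FR': [-2.0, -0.7], 'RR': [-1.2, 0.2], 'cFR': [2.1, -0.8], 'cRR': [1.9, -0.2]}
```

Emit:
send_rows --rows '[{"x":0,"y":-0.0009,"z":-0.0019,"turn":0.133,"claw":1},{"x":0,"y":-0.0018,"z":-0.0039,"turn":0.267,"claw":1},{"x":0,"y":-0.0027,"z":-0.0058,"turn":0.4,"claw":1},{"x":0,"y":-0.0035,"z":-0.0078,"turn":0.533,"claw":1},{"x":0,"y":-0.0042,"z":-0.0092,"turn":0.62,"claw":1}]'

```text
time: 9.62
tool_pos: [0.5556, 0.1002, -0.0131]
tcp_rot: [-0.7, 0.072, 0.707, 0.071]
wrist_force: [-7.4, 1.4, -1.2]
opening: -0.0003
```

Run:
```python
from h import *
c,p=fwd([.5407,.0928,-.0108],-.0668,[-.001,-.0044,-.0098],.667);c,p=fwd(c,p,[0,-.0042,-.0092],.62);print(c,p,phi_now())
for q in ([.545,.098,-.008],[.51,.09,.02],[.482,.07,.05],[.475,.04,.05],[.475,-.11,.05]): print(q,rel(c,p,q,-.19))
```

```text
[ 0.56046  0.09945 -0.0098 ] -0.20157432483900212 -0.20229984837785
[0.545, 0.098, -0.008] ([-0.0018, 0.0045, 0.0149], np.float64(-0.111))
[0.51, 0.09, 0.02] ([-0.0298, 0.0194, 0.0475], np.float64(-0.111))
[0.482, 0.07, 0.05] ([-0.0598, 0.0446, 0.071], np.float64(-0.111))
[0.475, 0.04, 0.05] ([-0.0598, 0.0754, 0.0718], np.float64(-0.111))
[0.475, -0.11, 0.05] ([-0.0598, 0.2223, 0.0418], np.float64(-0.111))
```

Emit:
send_rows --rows '[{"x":-0.002,"y":0.001,"z":0.01,"turn":0,"claw":1},{"x":-0.012,"y":0.008,"z":0.03,"turn":0,"claw":1},{"x":-0.034,"y":0.019,"z":0.052,"turn":0,"claw":1},{"x":-0.055,"y":0.04,"z":0.071,"turn":0,"claw":1},{"x":-0.06,"y":0.072,"z":0.072,"turn":-0.05,"claw":1},{"x":-0.06,"y":0.108,"z":0.065,"turn":-0.1,"claw":1},{"x":-0.06,"y":0.145,"z":0.058,"turn":-0.1,"claw":1},{"x":-0.06,"y":0.182,"z":0.05,"turn":-0.1,"claw":1},{"x":-0.06,"y":0.21,"z":0.044,"turn":-0.1,"claw":1},{"x":-0.06,"y":0.222,"z":0.042,"turn":-0.1,"claw":1}]'

```text
time: 10.45
tool_pos: [0.4751, -0.1128, 0.0508]
tcp_rot: [0.705, -0.069, -0.703, -0.068]
wrist_force: [0.6, 0.7, -0.3]
opening: -0.0003
```

Run:
```python
from h import *
s=snapshot('top'); cv2.imwrite('pics/t9.png',cv2.resize(s['img'][90:220,150:370],None,fx=3.6,fy=3.6,interpolation=cv2.INTER_CUBIC)); o=get_obs();print(o['tool_pos'],o['wrist_force'],phi_now())
```

```text
[ 0.47502452 -0.11308055  0.0506517 ] [-0.12735732 -0.96768729  0.649139  ] -0.1948402019235613
```

View pics/t9.png

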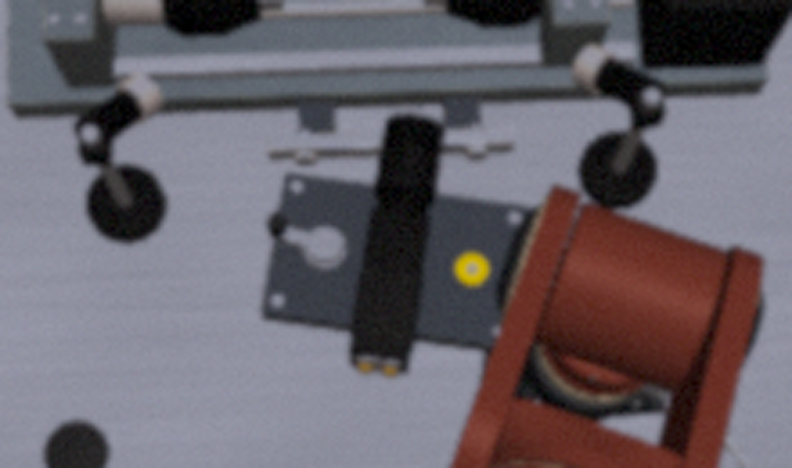

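```bash
cat >> h.py <<'E'
def plan(pose,side,off=.0135):
    # tool TCP target at contact for corner side (+1 left,-1 right); off=tcp to contact face
    c,n=np.cos(pose[2]),np.sin(pose[2]); M=np.array([[c,-n],[n,c]])
    con=np.array(pose[:2])+M@[-.06-off,side*.085]; cor=np.array(pose[:2])+M@[0,-side*.05]; return con,cor
E
python3 - <<'E'
from h import *
s=snapshot('top')
p=fit(s,{'Y':(471,268),'FL':(297,187),'RL':(277,300),'FR':(514,216),'RR':(496,333),'cFL':(287,175),'cRL':(264,318)})
# offset calib: first contact at tcp .5258,.0863 yaw .033 pose (.5989,-.0009) 
con,cor=plan([.5989,-.0009,.0333],1,0); print(con, 'offs',con[0]-.5258)
con,cor=plan(p,-1,.011);print('con',con,cor)
c0,ph=fwd([.56046,.09945,-.0098],-.20157,[-.06,.222,.042],-.1);print(c0,ph)
f=np.array([np.cos(p[2]),np.sin(p[2])])
for back,z in ((.02,.03),(.02,-.011),(.008,-.011),(0,-.011)): print(rel(c0,ph,np.r_[con-back*f,z],p[2]))
arc(np.r_[con,-.011],p[2],cor,.8*np.arange(1,4))
E
```

```text
pose [ 0.6092 -0.002  -0.1676] deg -9.6 res mm {'Y': [-0.9, 0.8], 'FL': [-1.4, 0.0], 'RL': [-1.9, -1.1], 'FR': [-1.2, -0.4], 'RR': [0.7, -3.6], 'cFL': [1.9, 1.9], 'cRL': [2.7, 2.3]}
[0.53610329 0.08205525] offs 0.010303286715875215
con [ 0.5250527  -0.07397693] [0.61758264 0.04728399]
[ 0.47486 -0.10965  0.0502 ] -0.19109802448803404
([0.0202, -0.0441, -0.0225], np.float64(-0.224))
([0.0612, -0.0441, -0.0225], np.float64(-0.224))
([0.0612, -0.0444, -0.0345], np.float64(-0.224))
([0.0612, -0.0446, -0.0425], np.float64(-0.224))
0.8 [0.0, 0.001, -0.0019] -0.133 [ 0.5268 -0.0753 -0.011 ]
1.6 [0.0, 0.0019, -0.0038] -0.267 [ 0.5285 -0.0765 -0.011 ]
2.4000000000000004 [0.0, 0.0029, -0.0057] -0.4 [ 0.5302 -0.0777 -0.011 ]
```

Emit:
send_rows --rows '[{"x":0,"y":-0.02,"z":-0.01,"turn":-0.1,"claw":1},{"x":0.015,"y":-0.04,"z":-0.0225,"turn":-0.224,"claw":1},{"x":0.04,"y":-0.044,"z":-0.0225,"turn":-0.224,"claw":1},{"x":0.056,"y":-0.044,"z":-0.0225,"turn":-0.224,"claw":1},{"x":0.0612,"y":-0.044,"z":-0.026,"turn":-0.224,"claw":1},{"x":0.0612,"y":-0.044,"z":-0.031,"turn":-0.224,"claw":1},{"x":0.0612,"y":-0.0442,"z":-0.034,"turn":-0.224,"claw":1},{"x":0.0612,"y":-0.0442,"z":-0.0358,"turn":-0.224,"claw":1},{"x":0.0612,"y":-0.0444,"z":-0.0375,"turn":-0.224,"claw":1},{"x":0.0612,"y":-0.0444,"z":-0.0392,"turn":-0.224,"claw":1}]'

```text
time: 11.38
tool_pos: [0.5227, -0.0737, -0.0102]
tcp_rot: [0.705, -0.059, -0.704, -0.059]
wrist_force: [-0.7, 0.7, -0.0]
opening: -0.0002
```

Emit:
send_rows --rows '[{"x":0,"y":0,"z":-0.0016,"turn":0,"claw":1},{"x":0,"y":0,"z":-0.0032,"turn":0,"claw":1},{"x":0,"y":0.0003,"z":-0.0046,"turn":-0.03,"claw":1}]'

```text
time: 11.63
tool_pos: [0.5249, -0.0742, -0.0115]
tcp_rot: [-0.704, 0.058, 0.706, 0.058]
wrist_force: [-7.4, 1.4, 6.0]
opening: 0.0
```

Emit:
send_rows --rows '[{"x":-0.0004,"y":0.0007,"z":-0.0015,"turn":-0.1,"claw":1},{"x":-0.0008,"y":0.0016,"z":-0.0034,"turn":-0.233,"claw":1},{"x":-0.0011,"y":0.0026,"z":-0.0053,"turn":-0.367,"claw":1},{"x":-0.0013,"y":0.0035,"z":-0.0072,"turn":-0.5,"claw":1},{"x":-0.0015,"y":0.0044,"z":-0.0092,"turn":-0.633,"claw":1}]'

```text
time: 12.05
tool_pos: [0.5302, -0.079, -0.0116]
tcp_rot: [-0.703, 0.034, 0.71, 0.035]
wrist_force: [-10.7, 2.4, 3.9]
opening: -0.0002
```

Emit:
send_rows --rows '[{"x":-0.0002,"y":0.0009,"z":-0.0019,"turn":-0.133,"claw":1},{"x":-0.0004,"y":0.0018,"z":-0.0039,"turn":-0.267,"claw":1},{"x":-0.0005,"y":0.0027,"z":-0.0058,"turn":-0.4,"claw":1},{"x":-0.0006,"y":0.0035,"z":-0.0078,"turn":-0.533,"claw":1},{"x":-0.0007,"y":0.0044,"z":-0.0098,"turn":-0.667,"claw":1},{"x":-0.0007,"y":0.0052,"z":-0.0117,"turn":-0.8,"claw":1},{"x":-0.0007,"y":0.0059,"z":-0.0137,"turn":-0.933,"claw":1},{"x":-0.0007,"y":0.0066,"z":-0.0158,"turn":-1.067,"claw":1},{"x":-0.0007,"y":0.0074,"z":-0.0178,"turn":-1.2,"claw":1},{"x":-0.0007,"y":0.008,"z":-0.0198,"turn":-1.333,"claw":1}]'

```text
time: 12.88
tool_pos: [0.5487, -0.0897, -0.0115]
tcp_rot: [-0.703, -0.015, 0.711, -0.014]
wrist_force: [-9.6, -1.1, 1.3]
opening: -0.0002
```

Run:
```python
from h import *
s=snapshot('top'); cv2.imwrite('pics/t10.png',cv2.resize(s['img'][90:220,150:370],None,fx=3.6,fy=3.6,interpolation=cv2.INTER_CUBIC)); o=get_obs();print(o['tool_pos'],o['wrist_force'],phi_now())
```

```text
[ 0.54929954 -0.08995058 -0.01144422] [-8.08689342 -0.9643453  -0.10191331] 0.042750297205843626
```

View pics/t10.png

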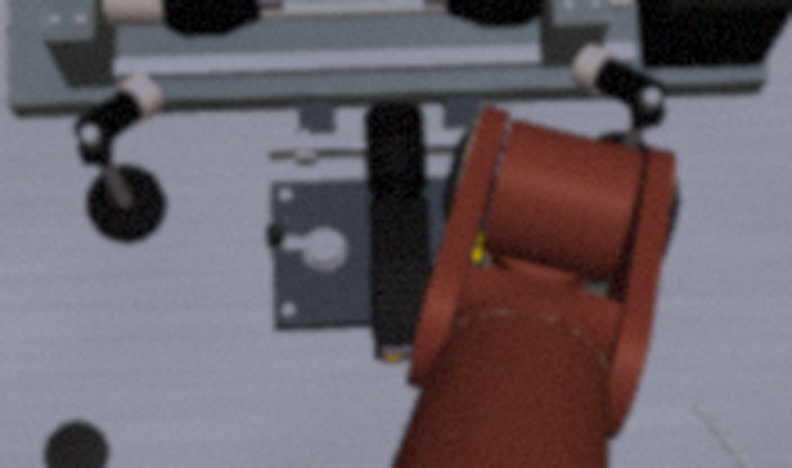

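Run:
```python
from h import *
s=snapshot('top')
p=fit(s,{'FL':(286,195),'RL':(288,309),'cFL':(272,182),'cRL':(277,328)})
s=snapshot('side'); cv2.imwrite('pics/s10.png',cv2.resize(s['img'][60:260,130:330],None,fx=3,fy=3,interpolation=cv2.INTER_CUBIC))
```

```text
pose [ 0.619  -0.0035  0.0161] deg 0.92 res mm {'FL': [-0.5, -0.4], 'RL': [-1.2, -1.6], 'cFL': [-0.1, 0.7], 'cRL': [1.8, 1.4]}
```

View pics/s10.png

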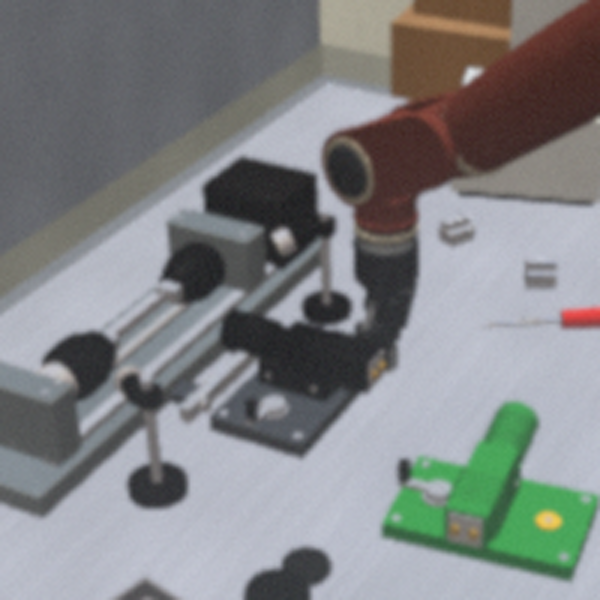

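Emit:
send_rows --rows '[{"x":0,"y":0.0009,"z":-0.0019,"turn":-0.133,"claw":1},{"x":0,"y":0.0018,"z":-0.0039,"turn":-0.267,"claw":1},{"x":0,"y":0.0027,"z":-0.0058,"turn":-0.4,"claw":1},{"x":0,"y":0.0035,"z":-0.0078,"turn":-0.533,"claw":1},{"x":0,"y":0.0044,"z":-0.0098,"turn":-0.667,"claw":1},{"x":0,"y":0.0052,"z":-0.0117,"turn":-0.8,"claw":1},{"x":0,"y":0.0059,"z":-0.0137,"turn":-0.933,"claw":1},{"x":0,"y":0.0063,"z":-0.0147,"turn":-1.0,"claw":1}]'

```text
time: 13.7
tool_pos: [0.5641, -0.0958, -0.0115]
tcp_rot: [-0.702, -0.052, 0.709, -0.051]
wrist_force: [-9.9, -0.7, 1.9]
opening: 0.0005
```

Run:
```python
from h import *
s=snapshot('top'); cv2.imwrite('pics/t11.png',cv2.resize(s['img'][90:220,150:370],None,fx=3.6,fy=3.6,interpolation=cv2.INTER_CUBIC)); o=get_obs();print(o['tool_pos'],o['wrist_force'],phi_now())
```

```text
[ 0.56420391 -0.09590476 -0.0114818 ] [-7.82922812 -1.27251031 -0.13027133] 0.14692616347957366
```

View pics/t11.png

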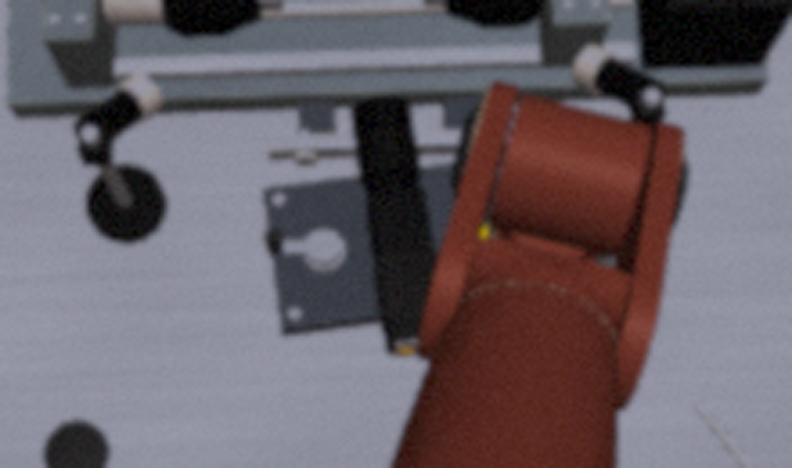

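Run:
```python
from h import *
s=snapshot('top')
p=fit(s,{'FL':(279,199),'RL':(294,314),'cFL':(264,189),'cRL':(284,334)})
c,ph=[.47486,-.10965,.0502],-.1911
for d,t in (([.0612,-.0444,-.0392],-.224),([0,.0003,-.0046],-.03),([-.0015,.0044,-.0092],-.633),([-.0007,.008,-.0198],-1.333),([0,.0063,-.0147],-1)): c,ph=fwd(c,ph,d,t)
print(c,ph,phi_now())
con,cor=plan(p,1,.0105);print('con',con,cor)
for q in ([.545,-.097,-.009],[.51,-.09,.02],[.482,-.08,.05],[.475,-.05,.05],[.48,.07,.05],[.49,.08,.03]): print(q,rel(c,ph,q,p[2]))
f=np.array([np.cos(p[2]),np.sin(p[2])])
for back,z in ((.02,.03),(.02,-.009),(.008,-.009),(0,-.009)): print(con-back*f,rel(c,ph,np.r_[con-back*f,z],p[2]))
```

```text
pose [ 0.624  -0.0023  0.118 ] deg 6.76 res mm {'FL': [-1.5, -0.6], 'RL': [-0.7, -1.3], 'cFL': [0.1, 0.8], 'cRL': [2.0, 1.1]}
[ 0.5685 -0.096  -0.0088] 0.14609761148530448 0.1464754997701362
con [0.54397507 0.07376842] [ 0.62987263 -0.05199667]
[0.545, -0.097, -0.009] ([0.0002, -0.0024, 0.0234], np.float64(0.269))
[0.51, -0.09, 0.02] ([-0.0288, -0.0145, 0.057], np.float64(0.269))
[0.482, -0.08, 0.05] ([-0.0588, -0.0284, 0.0832], np.float64(0.269))
[0.475, -0.05, 0.05] ([-0.0588, -0.0591, 0.0858], np.float64(0.269))
[0.48, 0.07, 0.05] ([-0.0588, -0.1771, 0.0634], np.float64(0.269))
[0.49, 0.08, 0.03] ([-0.0388, -0.1856, 0.052], np.float64(0.269))
[0.52411405 0.07141472] ([-0.0388, -0.1721, 0.0195], np.float64(0.269))
[0.52411405 0.07141472] ([0.0002, -0.1721, 0.0195], np.float64(0.269))
[0.53603066 0.07282694] ([0.0002, -0.1718, 0.0075], np.float64(0.269))
[0.54397507 0.07376842] ([0.0002, -0.1715, -0.0005], np.float64(0.269))
```

Emit:
send_rows --rows '[{"x":0,"y":-0.001,"z":0.012,"turn":0,"claw":1},{"x":-0.01,"y":-0.006,"z":0.035,"turn":0,"claw":1},{"x":-0.034,"y":-0.016,"z":0.06,"turn":0.05,"claw":1},{"x":-0.056,"y":-0.03,"z":0.084,"turn":0.1,"claw":1},{"x":-0.059,"y":-0.06,"z":0.086,"turn":0.15,"claw":1},{"x":-0.059,"y":-0.098,"z":0.079,"turn":0.2,"claw":1},{"x":-0.059,"y":-0.136,"z":0.071,"turn":0.27,"claw":1},{"x":-0.056,"y":-0.165,"z":0.06,"turn":0.27,"claw":1},{"x":-0.04,"y":-0.172,"z":0.045,"turn":0.27,"claw":1},{"x":-0.012,"y":-0.172,"z":0.03,"turn":0.27,"claw":1},{"x":0,"y":-0.172,"z":0.02,"turn":0.27,"claw":1},{"x":0,"y":-0.172,"z":0.013,"turn":0.27,"claw":1}]'

```text
time: 14.8
tool_pos: [0.5283, 0.0729, -0.0127]
tcp_rot: [-0.704, -0.042, 0.708, -0.042]
wrist_force: [-0.8, -0.1, 0.2]
opening: 0.0
```

Run:
```python
from h import *
s=snapshot('side'); cv2.imwrite('pics/s12.png',cv2.resize(s['img'][160:230,180:280],None,fx=7,fy=7,interpolation=cv2.INTER_CUBIC)); o=get_obs();print(o['tool_pos'],o['wrist_force'],phi_now())
```

```text
[ 0.53075378  0.07272138 -0.01053006] [ 0.50932387 -0.67294135  1.02426471] 0.11804669872257643
```

View pics/s12.png

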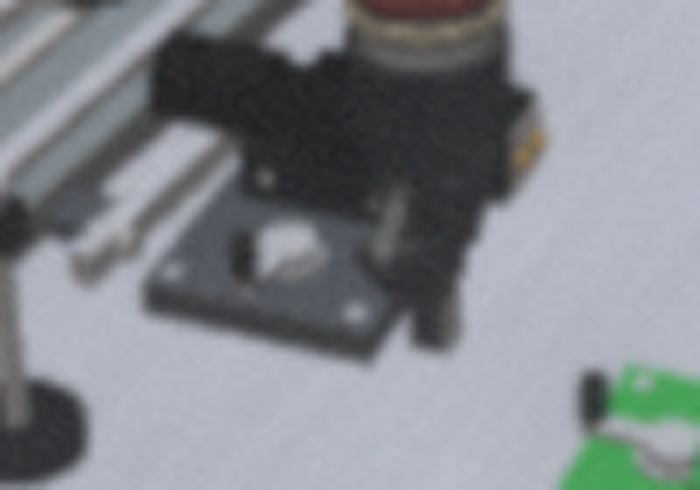

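Emit:
send_rows --rows '[{"x":0,"y":0,"z":-0.004,"turn":0,"claw":1},{"x":0,"y":0,"z":-0.007,"turn":0,"claw":1},{"x":0,"y":0,"z":-0.009,"turn":0,"claw":1},{"x":0,"y":0,"z":-0.0106,"turn":0,"claw":1},{"x":0,"y":0,"z":-0.0122,"turn":0,"claw":1}]'

```text
time: 15.27
tool_pos: [0.543, 0.0737, -0.0085]
tcp_rot: [0.706, 0.041, -0.705, 0.042]
wrist_force: [-0.8, 0.1, 0.3]
opening: 0.0001
```

Emit:
send_rows --rows '[{"x":0.0005,"y":0,"z":-0.0016,"turn":0,"claw":1},{"x":0.001,"y":0,"z":-0.0032,"turn":0,"claw":1}]'

```text
time: 15.43
tool_pos: [0.5449, 0.0741, -0.0102]
tcp_rot: [-0.705, -0.042, 0.707, -0.042]
wrist_force: [-6.9, -1.0, 4.7]
opening: -0.0
```

Emit:
send_rows --rows '[{"x":-0.0004,"y":-0.0007,"z":-0.0015,"turn":0.1,"claw":1},{"x":-0.0008,"y":-0.0016,"z":-0.0034,"turn":0.233,"claw":1},{"x":-0.0011,"y":-0.0026,"z":-0.0053,"turn":0.367,"claw":1},{"x":-0.0013,"y":-0.0035,"z":-0.0072,"turn":0.5,"claw":1},{"x":-0.0015,"y":-0.0044,"z":-0.0092,"turn":0.633,"claw":1}]'

```text
time: 15.85
tool_pos: [0.5502, 0.0789, -0.0104]
tcp_rot: [-0.703, -0.017, 0.71, -0.019]
wrist_force: [-9.1, -3.8, 4.6]
opening: 0.0001
```

Emit:
send_rows --rows '[{"x":-0.0002,"y":-0.0009,"z":-0.0019,"turn":0.133,"claw":1},{"x":-0.0004,"y":-0.0018,"z":-0.0039,"turn":0.267,"claw":1},{"x":-0.0005,"y":-0.0027,"z":-0.0058,"turn":0.4,"claw":1},{"x":-0.0006,"y":-0.0035,"z":-0.0078,"turn":0.533,"claw":1},{"x":-0.0007,"y":-0.0044,"z":-0.0098,"turn":0.667,"claw":1},{"x":-0.0007,"y":-0.0052,"z":-0.0117,"turn":0.8,"claw":1},{"x":-0.0007,"y":-0.0059,"z":-0.0137,"turn":0.933,"claw":1}]'

```text
time: 16.43
tool_pos: [0.5627, 0.0864, -0.0103]
tcp_rot: [-0.703, 0.017, 0.711, 0.016]
wrist_force: [-11.2, -0.3, 3.2]
opening: 0.0003
```

Run:
```python
from h import *
s=snapshot('top'); cv2.imwrite('pics/t13.png',cv2.resize(s['img'][90:220,150:370],None,fx=3.6,fy=3.6,interpolation=cv2.INTER_CUBIC)); o=get_obs();print(o['tool_pos'],o['wrist_force'],phi_now())
```

```text
[ 0.56321917  0.08663894 -0.01026412] [-7.81034267  0.67616568  1.45210361] -0.04730473981888246
```

View pics/t13.png

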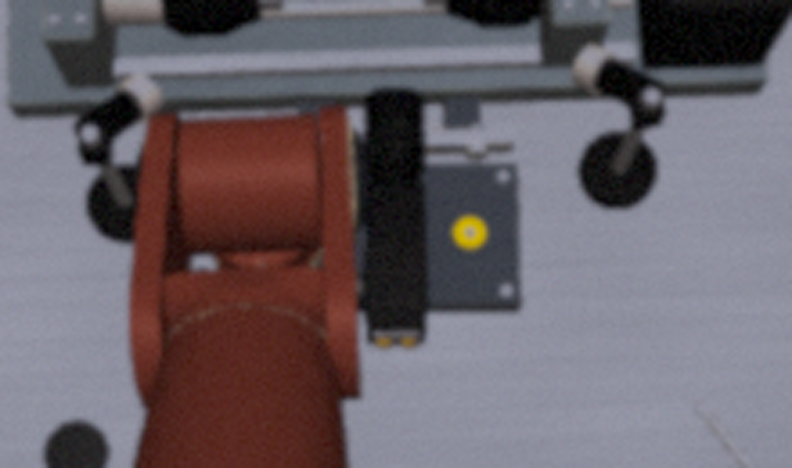

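Run:
```python
from h import *
s=snapshot('top')
p=fit(s,{'Y':(470,232),'FR':(504,176),'RR':(506,290),'cFR':(516,165),'cRR':(519,309)})
for y in (.07,-.07): print(p[0]+.06*np.cos(p[2])-y*np.sin(p[2]))
```

```text
pose [ 6.319e-01 -1.000e-04 -4.090e-02] deg -2.35 res mm {'Y': [-1.1, 2.5], 'FR': [-1.2, 0.2], 'RR': [-1.2, 0.7], 'cFR': [1.2, -2.1], 'cRR': [2.2, -1.3]}
0.694676636181107
0.6889464547477082
```

Emit:
send_rows --rows '[{"x":0,"y":-0.0006,"z":-0.0013,"turn":0.09,"claw":1},{"x":0,"y":-0.0013,"z":-0.0026,"turn":0.18,"claw":1},{"x":0,"y":-0.0019,"z":-0.0039,"turn":0.27,"claw":1}]'

```text
time: 16.78
tool_pos: [0.5666, 0.0883, -0.0103]
tcp_rot: [-0.702, 0.027, 0.711, 0.026]
wrist_force: [-10.7, 0.1, 3.8]
opening: -0.0
```

Emit:
send_rows --rows '[{"x":0,"y":-0.0006,"z":-0.0012,"turn":0.08,"claw":1},{"x":0,"y":-0.0012,"z":-0.0024,"turn":0.16,"claw":1}]'

```text
time: 16.95
tool_pos: [0.5676, 0.0889, -0.0104]
tcp_rot: [-0.701, 0.033, 0.712, 0.032]
wrist_force: [-17.8, -2.6, 10.3]
opening: 0.0001
```

Run:
```python
from h import *
c,ph=[.5685,-.096,-.0088],.1461
for d,t in (([0,-.172,.013],.27),([0,0,-.0122],0),([.001,0,-.0032],0),([-.0015,-.0044,-.0092],.633),([-.0007,-.0059,-.0137],.933),([0,-.0019,-.0039],.27),([0,-.0012,-.0024],.16)): c,ph=fwd(c,ph,d,t)
print(c,ph,phi_now(),get_obs()['tool_pos'])
for q in ([.545,.087,-.009],[.51,.08,.02],[.482,.07,.05],[.48,.04,.05],[.48,-.09,.05],[.51,-.09,.02]): print(q,rel(c,ph,q,-.074))
```

```text
[ 0.57436  0.08888 -0.0076 ] -0.09119496510114906 -0.09117616150172321 [ 0.56759119  0.08888326 -0.01040149]
[0.545, 0.087, -0.009] ([0.0014, 0.0045, 0.0291], np.float64(-0.164))
[0.51, 0.08, 0.02] ([-0.0276, 0.0147, 0.0633], np.float64(-0.164))
[0.482, 0.07, 0.05] ([-0.0576, 0.0272, 0.0903], np.float64(-0.164))
[0.48, 0.04, 0.05] ([-0.0576, 0.0573, 0.0895], np.float64(-0.164))
[0.48, -0.09, 0.05] ([-0.0576, 0.1867, 0.0777], np.float64(-0.164))
[0.51, -0.09, 0.02] ([-0.0276, 0.184, 0.0478], np.float64(-0.164))
```

Emit:
send_rows --rows '[{"x":0,"y":0,"z":0.006,"turn":0,"claw":1},{"x":0,"y":0.001,"z":0.016,"turn":0,"claw":1},{"x":-0.008,"y":0.006,"z":0.04,"turn":0,"claw":1},{"x":-0.032,"y":0.015,"z":0.066,"turn":-0.05,"claw":1},{"x":-0.055,"y":0.03,"z":0.088,"turn":-0.1,"claw":1},{"x":-0.0576,"y":0.06,"z":0.0895,"turn":-0.16,"claw":1},{"x":-0.0576,"y":0.098,"z":0.086,"turn":-0.16,"claw":1},{"x":-0.0576,"y":0.136,"z":0.082,"turn":-0.16,"claw":1},{"x":-0.0576,"y":0.17,"z":0.079,"turn":-0.16,"claw":1},{"x":-0.0576,"y":0.185,"z":0.077,"turn":-0.16,"claw":1}]'

```text
time: 17.78
tool_pos: [0.4807, -0.0915, 0.0503]
tcp_rot: [0.707, -0.028, -0.706, -0.027]
wrist_force: [0.7, 0.6, -0.5]
opening: -0.0001
```

Run:
```python
from h import *
s=snapshot('top'); cv2.imwrite('pics/t14.png',cv2.resize(s['img'][90:220,150:370],None,fx=3.6,fy=3.6,interpolation=cv2.INTER_CUBIC)); o=get_obs();print(o['tool_pos'],o['wrist_force'],phi_now())
```

```text
[ 0.48098494 -0.09254115  0.05035906] [-0.23188158 -1.99759758  0.97374317] -0.07846883385177715
```

View pics/t14.png

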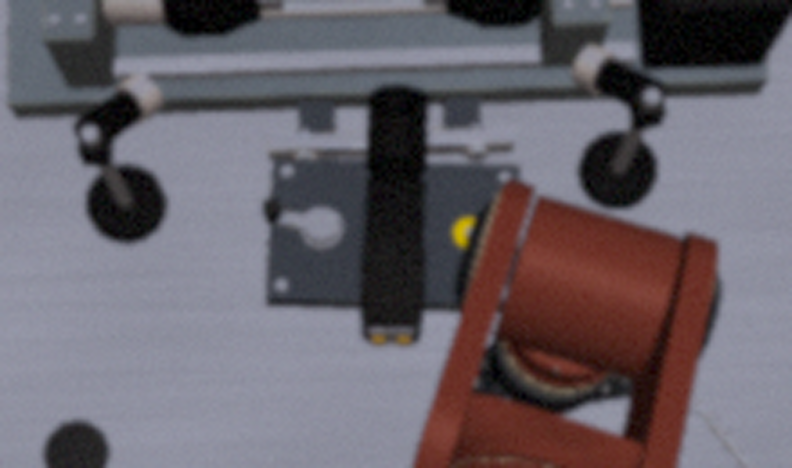

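Run:
```python
from h import *
s=snapshot('top')
p=fit(s,{'FL':(287,171),'RL':(281,284),'FR':(505,177),'cFL':(274,157),'cRL':(267,303),'cFR':(520,166)})
for y in (.07,-.07): print(p[0]+.06*np.cos(p[2])-y*np.sin(p[2]))
c,ph=fwd([.57436,.08888,-.0076],-.0912,[-.0576,.185,.077],-.16);print(c,ph)
con,cor=plan(p,-1,.0105);print('con',con,cor)
f=np.array([np.cos(p[2]),np.sin(p[2])])
for back,z in ((.03,.03),(.02,-.009),(.008,-.009),(0,-.009)): print(con-back*f,rel(c,ph,np.r_[con-back*f,z],p[2]))
```

```text
pose [ 0.6328 -0.0007 -0.0586] deg -3.36 res mm {'FL': [-0.8, -0.2], 'RL': [-1.5, -0.6], 'FR': [-1.0, -0.4], 'cFL': [-0.4, 0.7], 'cRL': [2.5, 0.9], 'cFR': [1.2, -0.4]}
0.696761898366948
0.6885684194582656
[ 0.48083 -0.08834  0.05   ] -0.07444483918085444
con [ 0.55741423 -0.08139207] [0.63569424 0.04925053]
[ 0.52746565 -0.07963633] ([0.02, -0.0121, -0.0459], np.float64(-0.152))
[ 0.53744851 -0.08022158] ([0.059, -0.0123, -0.0559], np.float64(-0.152))
[ 0.54942794 -0.08092387] ([0.059, -0.0125, -0.0679], np.float64(-0.152))
[ 0.55741423 -0.08139207] ([0.059, -0.0126, -0.0759], np.float64(-0.152))
```

Emit:
send_rows --rows '[{"x":0,"y":-0.005,"z":-0.02,"turn":-0.08,"claw":1},{"x":0.02,"y":-0.0122,"z":-0.044,"turn":-0.15,"claw":1},{"x":0.045,"y":-0.0122,"z":-0.053,"turn":-0.15,"claw":1},{"x":0.057,"y":-0.0123,"z":-0.056,"turn":-0.15,"claw":1},{"x":0.059,"y":-0.0123,"z":-0.061,"turn":-0.15,"claw":1},{"x":0.059,"y":-0.0125,"z":-0.065,"turn":-0.15,"claw":1},{"x":0.059,"y":-0.0125,"z":-0.0675,"turn":-0.15,"claw":1},{"x":0.059,"y":-0.0125,"z":-0.0692,"turn":-0.15,"claw":1},{"x":0.059,"y":-0.0125,"z":-0.0708,"turn":-0.15,"claw":1},{"x":0.059,"y":-0.0125,"z":-0.0724,"turn":-0.15,"claw":1}]'

```text
time: 18.72
tool_pos: [0.5545, -0.0812, -0.0084]
tcp_rot: [0.707, -0.021, -0.706, -0.021]
wrist_force: [0.0, -0.3, -0.6]
opening: -0.0
```

Emit:
send_rows --rows '[{"x":0,"y":0,"z":-0.0016,"turn":0,"claw":1},{"x":0,"y":0,"z":-0.0032,"turn":0,"claw":1},{"x":-0.0003,"y":0.0002,"z":-0.0046,"turn":-0.02,"claw":1}]'

```text
time: 18.97
tool_pos: [0.5573, -0.0814, -0.0092]
tcp_rot: [-0.706, 0.02, 0.708, 0.02]
wrist_force: [-6.5, 0.3, 5.5]
opening: -0.0
```

Emit:
send_rows --rows '[{"x":-0.0006,"y":0.0007,"z":-0.0015,"turn":-0.1,"claw":1},{"x":-0.0011,"y":0.0016,"z":-0.0034,"turn":-0.233,"claw":1},{"x":-0.0015,"y":0.0026,"z":-0.0053,"turn":-0.367,"claw":1},{"x":-0.0018,"y":0.0035,"z":-0.0072,"turn":-0.5,"claw":1}]'

```text
time: 19.3
tool_pos: [0.5612, -0.0843, -0.0091]
tcp_rot: [-0.704, 0.0, 0.711, 0.002]
wrist_force: [-8.9, 1.8, 2.8]
opening: -0.0
```

Emit:
send_rows --rows '[{"x":-0.0002,"y":0.0007,"z":-0.0014,"turn":-0.1,"claw":1},{"x":-0.0004,"y":0.0014,"z":-0.0028,"turn":-0.2,"claw":1},{"x":-0.0006,"y":0.002,"z":-0.0042,"turn":-0.3,"claw":1}]'

```text
time: 19.55
tool_pos: [0.5651, -0.0866, -0.009]
tcp_rot: [-0.703, -0.011, 0.711, -0.009]
wrist_force: [-8.7, 0.2, 1.1]
opening: -0.0002
```

Emit:
send_rows --rows '[{"x":-0.0001,"y":0.0005,"z":-0.0012,"turn":-0.08,"claw":1},{"x":-0.0002,"y":0.001,"z":-0.0024,"turn":-0.15,"claw":1}]'

```text
time: 19.72
tool_pos: [0.5674, -0.0878, -0.009]
tcp_rot: [-0.703, -0.016, 0.711, -0.015]
wrist_force: [-9.7, -0.6, 0.7]
opening: 0.0
```

Run:
```python
from h import *
s=snapshot('top'); cv2.imwrite('pics/t15.png',cv2.resize(s['img'][90:220,150:370],None,fx=3.6,fy=3.6,interpolation=cv2.INTER_CUBIC)); o=get_obs();print(o['tool_pos'],o['wrist_force'],phi_now())
```

```text
[ 0.5676758  -0.08788378 -0.0089815 ] [-7.69467141 -0.16711749 -0.55889191] 0.043700953230835816
```

View pics/t15.png

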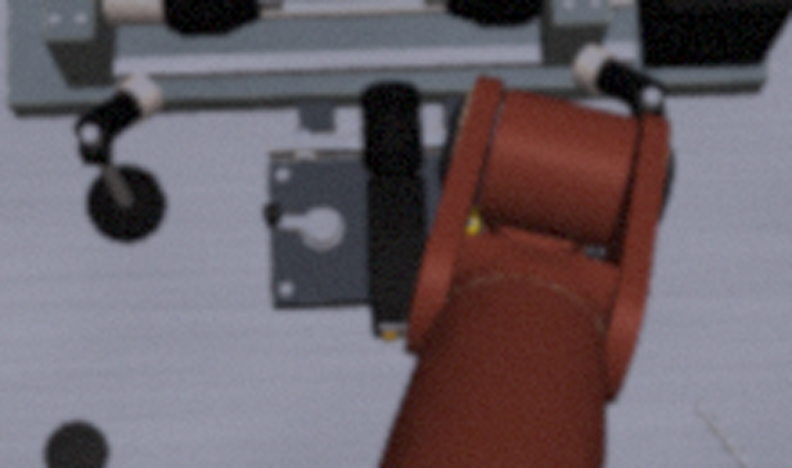

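Run:
```python
from h import *
s=snapshot('top')
p=fit(s,{'FL':(282,175),'RL':(286,290),'cFL':(269,161),'cRL':(275,308)})
for y in (.07,-.07): print(p[0]+.06*np.cos(p[2])-y*np.sin(p[2]))
for z in (.011,.022):
  for q in ((477,156),(305,157),(270,153),(512,145)): print(q,z,cw(s,q,z))
```

```text
pose [ 0.6367 -0.0015  0.0257] deg 1.47 res mm {'FL': [-0.8, -0.9], 'RL': [0.0, -1.5], 'cFL': [-1.5, 1.0], 'cRL': [2.2, 1.4]}
0.694925645977734
0.6985199902308405
(477, 156) 0.011 [ 0.69902781 -0.07006443]
(305, 157) 0.011 [0.70208982 0.07031856]
(270, 153) 0.011 [0.70638333 0.09880594]
(512, 145) 0.011 [ 0.70785217 -0.09917149]
(477, 156) 0.022 [ 0.69438291 -0.06902351]
(305, 157) 0.022 [0.69741065 0.06978836]
(270, 153) 0.022 [0.7016561  0.09795692]
(512, 145) 0.022 [ 0.70310851 -0.09780482]
```

Emit:
send_rows --rows '[{"x":-0.0001,"y":0.0004,"z":-0.001,"turn":-0.06,"claw":1},{"x":-0.0002,"y":0.0008,"z":-0.002,"turn":-0.12,"claw":1}]'

```text
time: 19.98
tool_pos: [0.5683, -0.0883, -0.0091]
tcp_rot: [-0.702, -0.021, 0.712, -0.019]
wrist_force: [-14.8, 1.1, 3.4]
opening: 0.0002
```

Run:
```python
from h import *
c,ph=[.48083,-.08834,.05],-.07444
for d,t in (([.059,-.0125,-.0724],-.15),([-.0003,.0002,-.0046],-.02),([-.0018,.0035,-.0072],-.5),([-.0006,.002,-.0042],-.3),([-.0002,.001,-.0024],-.15),([-.0002,.0008,-.002],-.12)): c,ph=fwd(c,ph,d,t)
print(c,ph,phi_now())
p=[.6365,-.0015,.03]
con,cor=plan(p,1,.0105);print('con',con,cor)
for q in ([.545,-.09,-.006],[.51,-.09,.02],[.482,-.08,.05],[.48,-.05,.05],[.48,.05,.05],[.5,.076,.03]): print(q,rel(c,ph,q,p[2]))
f=np.array([np.cos(p[2]),np.sin(p[2])])
for back,z in ((.02,-.008),(.008,-.008),(0,-.008)): print(con-back*f,rel(c,ph,np.r_[con-back*f,z],p[2]))
```

```text
[ 0.57418 -0.08929 -0.0059 ] 0.055412496348378096 0.05608652209655548
con [0.56348211 0.08134707] [ 0.63799978 -0.0514775 ]
[0.545, -0.09, -0.006] ([0.0001, -0.0009, 0.0292], np.float64(0.243))
[0.51, -0.09, 0.02] ([-0.0259, -0.0028, 0.0641], np.float64(0.243))
[0.482, -0.08, 0.05] ([-0.0559, -0.0144, 0.0915], np.float64(0.243))
[0.48, -0.05, 0.05] ([-0.0559, -0.0444, 0.0919], np.float64(0.243))
[0.48, 0.05, 0.05] ([-0.0559, -0.1443, 0.0863], np.float64(0.243))
[0.5, 0.076, 0.03] ([-0.0359, -0.1691, 0.0649], np.float64(0.243))
[0.5434911  0.08074716] ([0.0021, -0.1715, 0.0212], np.float64(0.243))
[0.5554857  0.08110711] ([0.0021, -0.1712, 0.0092], np.float64(0.243))
[0.56348211 0.08134707] ([0.0021, -0.171, 0.0012], np.float64(0.243))
```

Emit:
send_rows --rows '[{"x":0,"y":0,"z":0.008,"turn":0,"claw":1},{"x":0,"y":0,"z":0.02,"turn":0,"claw":1},{"x":-0.01,"y":-0.003,"z":0.046,"turn":0,"claw":1},{"x":-0.035,"y":-0.01,"z":0.072,"turn":0,"claw":1},{"x":-0.055,"y":-0.025,"z":0.09,"turn":0.1,"claw":1},{"x":-0.056,"y":-0.056,"z":0.091,"turn":0.2,"claw":1},{"x":-0.056,"y":-0.095,"z":0.089,"turn":0.24,"claw":1},{"x":-0.056,"y":-0.134,"z":0.086,"turn":0.24,"claw":1},{"x":-0.05,"y":-0.163,"z":0.072,"turn":0.24,"claw":1},{"x":-0.03,"y":-0.171,"z":0.05,"turn":0.24,"claw":1},{"x":-0.005,"y":-0.171,"z":0.03,"turn":0.24,"claw":1},{"x":0.002,"y":-0.171,"z":0.018,"turn":0.24,"claw":1}]'

```text
time: 20.98
tool_pos: [0.5462, 0.0817, -0.0112]
tcp_rot: [-0.706, -0.011, 0.708, -0.011]
wrist_force: [-1.6, -0.3, -0.4]
opening: -0.0002
```

Run:
```python
from h import *
s=snapshot('top'); cv2.imwrite('pics/t16.png',cv2.resize(s['img'][90:220,150:370],None,fx=3.6,fy=3.6,interpolation=cv2.INTER_CUBIC)); o=get_obs();print(o['tool_pos'],o['wrist_force'],phi_now())
```

```text
[ 0.54730644  0.08117567 -0.01124016] [-2.01535868 -1.04402684 -0.629003  ] 0.031070521724102188
```

View pics/t16.png

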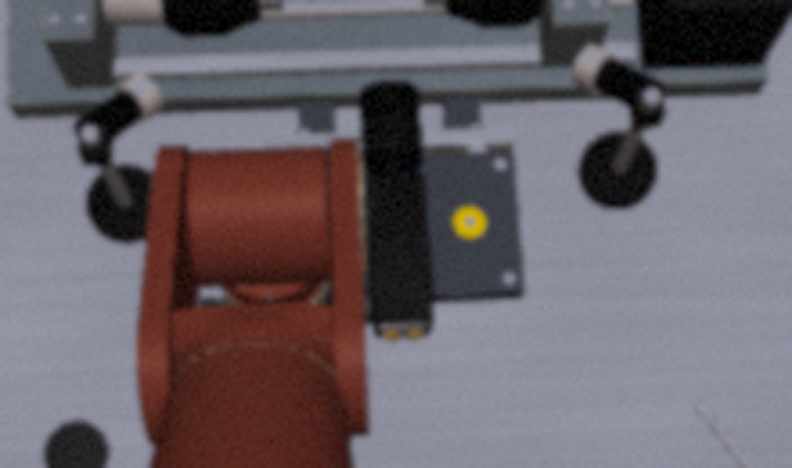

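Emit:
send_rows --rows '[{"x":0,"y":0,"z":-0.004,"turn":0,"claw":1},{"x":0,"y":0,"z":-0.008,"turn":0,"claw":1},{"x":0,"y":0,"z":-0.011,"turn":0,"claw":1},{"x":0,"y":0,"z":-0.013,"turn":0,"claw":1},{"x":0,"y":0,"z":-0.0146,"turn":0,"claw":1},{"x":0,"y":0,"z":-0.0162,"turn":0,"claw":1}]'

```text
time: 21.53
tool_pos: [0.5631, 0.081, -0.0077]
tcp_rot: [0.707, 0.011, -0.707, 0.011]
wrist_force: [0.1, 0.4, -0.0]
opening: 0.0003
```

Emit:
send_rows --rows '[{"x":0.0005,"y":0,"z":-0.0014,"turn":0,"claw":1},{"x":0.0005,"y":0,"z":-0.0028,"turn":0,"claw":1}]'

```text
time: 21.7
tool_pos: [0.5647, 0.0811, -0.0089]
tcp_rot: [-0.706, -0.011, 0.708, -0.011]
wrist_force: [-5.8, -0.3, 4.2]
opening: -0.0001
```

Emit:
send_rows --rows '[{"x":-0.0005,"y":-0.0006,"z":-0.0013,"turn":0.09,"claw":1},{"x":-0.001,"y":-0.0012,"z":-0.0026,"turn":0.18,"claw":1},{"x":-0.0014,"y":-0.0018,"z":-0.0039,"turn":0.27,"claw":1}]'

```text
time: 21.95
tool_pos: [0.5656, 0.0822, -0.0089]
tcp_rot: [-0.704, 0.0, 0.71, -0.001]
wrist_force: [-9.4, -3.9, 3.5]
opening: -0.0002
```

Emit:
send_rows --rows '[{"x":-0.0003,"y":-0.0005,"z":-0.0012,"turn":0.08,"claw":1},{"x":-0.0005,"y":-0.001,"z":-0.0024,"turn":0.16,"claw":1}]'

```text
time: 22.12
tool_pos: [0.5672, 0.0833, -0.0089]
tcp_rot: [-0.703, 0.006, 0.711, 0.005]
wrist_force: [-13.3, -4.7, 5.3]
opening: -0.0002
```

Emit:
send_rows --rows '[{"x":-0.0003,"y":-0.0004,"z":-0.001,"turn":0.06,"claw":1},{"x":-0.0006,"y":-0.0008,"z":-0.002,"turn":0.1,"claw":1}]'

```text
time: 22.28
tool_pos: [0.5671, 0.0835, -0.0089]
tcp_rot: [-0.701, 0.01, 0.713, 0.008]
wrist_force: [-17.6, -6.6, 7.4]
opening: 0.0001
```

Run:
```python
from h import *
s=snapshot('top'); cv2.imwrite('pics/t17.png',cv2.resize(s['img'][110:180,210:310],None,fx=7.2,fy=7.2,interpolation=cv2.INTER_CUBIC)); o=get_obs();print(o['tool_pos'],o['wrist_force'],phi_now())
```

```text
[ 0.56707683  0.08348437 -0.0089166 ] [-15.43131275  -5.01717914   7.93210897] -0.025064759826574752
```

View pics/t17.png

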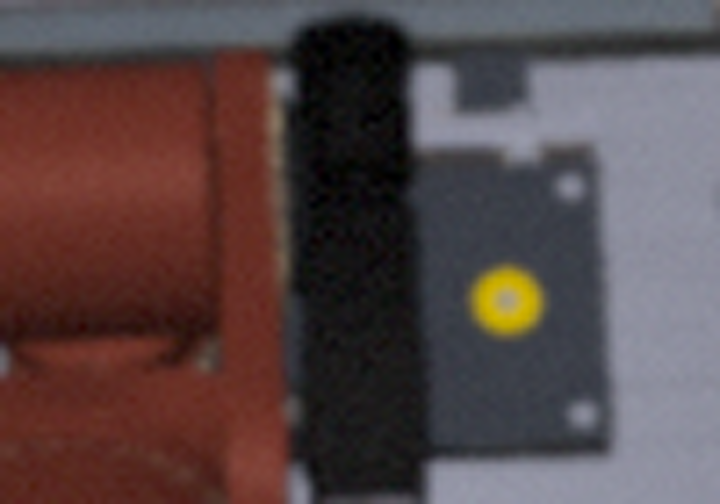

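Run:
```python
from h import *
c,ph=[.57418,-.08929,-.0059],.05541
for d,t in (([.002,-.171,.018],.24),([0,0,-.0162],0),([.0005,0,-.0028],0),([-.0014,-.0018,-.0039],.27),([-.0005,-.001,-.0024],.16),([-.0006,-.0008,-.002],.1)): c,ph=fwd(c,ph,d,t)
print(c,ph,phi_now())
p=[.6384,-.001,.008]
con,cor=plan(p,-1,.0105);print('con',con,cor)
for q in ([.545,.08,-.006],[.51,.08,.02],[.485,.07,.05],[.485,.04,.05],[.485,-.06,.05],[.5,-.08,.03]): print(q,rel(c,ph,q,p[2]))
f=np.array([np.cos(p[2]),np.sin(p[2])])
for back,z in ((.02,-.008),(.008,-.008),(0,-.008)): print(con-back*f,rel(c,ph,np.r_[con-back*f,z],p[2]))
```

```text
[ 0.57398  0.08471 -0.0059 ] -0.025224211442138024 -0.025064759826574752
con [ 0.56858225 -0.08656127] [0.638     0.0489984]
[0.545, 0.08, -0.006] ([0.0001, 0.0054, 0.0289], np.float64(-0.317))
[0.51, 0.08, 0.02] ([-0.0259, 0.0063, 0.0638], np.float64(-0.317))
[0.485, 0.07, 0.05] ([-0.0559, 0.0169, 0.0886], np.float64(-0.317))
[0.485, 0.04, 0.05] ([-0.0559, 0.0469, 0.0878], np.float64(-0.317))
[0.485, -0.06, 0.05] ([-0.0559, 0.1469, 0.0853], np.float64(-0.317))
[0.5, -0.08, 0.03] ([-0.0359, 0.1665, 0.0698], np.float64(-0.317))
[ 0.54858289 -0.08672127] ([0.0021, 0.172, 0.0211], np.float64(-0.317))
[ 0.5605825  -0.08662527] ([0.0021, 0.1716, 0.0091], np.float64(-0.317))
[ 0.56858225 -0.08656127] ([0.0021, 0.1714, 0.0011], np.float64(-0.317))
```

Emit:
send_rows --rows '[{"x":0,"y":0,"z":0.008,"turn":0,"claw":1},{"x":0,"y":0.002,"z":0.02,"turn":0,"claw":1},{"x":-0.01,"y":0.005,"z":0.046,"turn":0,"claw":1},{"x":-0.035,"y":0.01,"z":0.072,"turn":-0.1,"claw":1},{"x":-0.055,"y":0.025,"z":0.088,"turn":-0.2,"claw":1},{"x":-0.056,"y":0.056,"z":0.088,"turn":-0.3,"claw":1},{"x":-0.056,"y":0.095,"z":0.087,"turn":-0.32,"claw":1},{"x":-0.056,"y":0.134,"z":0.085,"turn":-0.32,"claw":1},{"x":-0.05,"y":0.162,"z":0.072,"turn":-0.32,"claw":1},{"x":-0.03,"y":0.171,"z":0.05,"turn":-0.32,"claw":1},{"x":-0.005,"y":0.172,"z":0.03,"turn":-0.32,"claw":1},{"x":0.002,"y":0.172,"z":0.018,"turn":-0.32,"claw":1}]'

```text
time: 23.33
tool_pos: [0.5511, -0.0875, -0.0113]
tcp_rot: [-0.706, -0.002, 0.708, -0.002]
wrist_force: [0.1, 0.8, -0.4]
opening: -0.0003
```

Run:
```python
from h import *
s=snapshot('top'); cv2.imwrite('pics/t18.png',cv2.resize(s['img'][110:180,210:310],None,fx=7.2,fy=7.2,interpolation=cv2.INTER_CUBIC)); o=get_obs();print(o['tool_pos'],o['wrist_force'],phi_now())
```

```text
[ 0.55206727 -0.08699608 -0.01147612] [-1.76079287 -0.60365935 -0.4472056 ] 0.006716741098092655
```

View pics/t18.png

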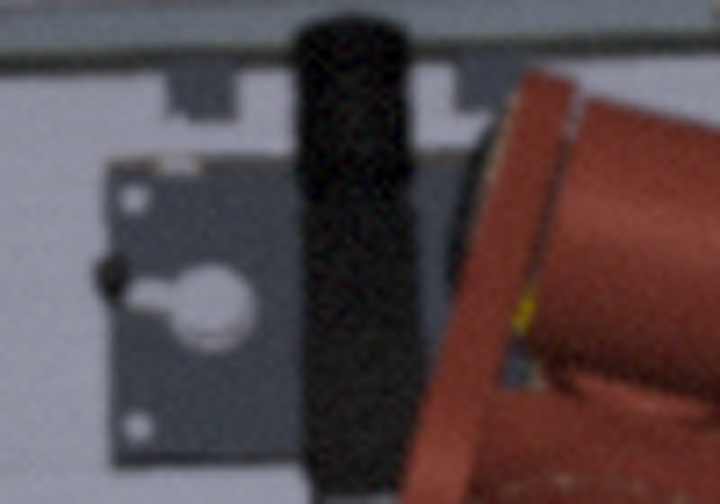

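Emit:
send_rows --rows '[{"x":0,"y":0,"z":-0.004,"turn":0,"claw":1},{"x":0,"y":0,"z":-0.008,"turn":0,"claw":1},{"x":0,"y":0,"z":-0.011,"turn":0,"claw":1},{"x":0,"y":0,"z":-0.0126,"turn":0,"claw":1},{"x":0,"y":0,"z":-0.0142,"turn":0,"claw":1}]'

```text
time: 23.8
tool_pos: [0.5662, -0.0864, -0.0073]
tcp_rot: [0.708, 0.003, -0.706, 0.003]
wrist_force: [-0.4, 0.5, -0.4]
opening: 0.0003
```

Emit:
send_rows --rows '[{"x":0.0003,"y":0,"z":-0.0014,"turn":0,"claw":1},{"x":0.0003,"y":0,"z":-0.0026,"turn":0,"claw":1}]'

```text
time: 23.97
tool_pos: [0.5676, -0.0864, -0.0084]
tcp_rot: [-0.707, -0.003, 0.708, -0.003]
wrist_force: [-4.1, -0.2, 3.6]
opening: 0.0004
```

Emit:
send_rows --rows '[{"x":-0.0004,"y":0.0003,"z":-0.0012,"turn":-0.05,"claw":1},{"x":-0.0009,"y":0.0006,"z":-0.0024,"turn":-0.1,"claw":1}]'

```text
time: 24.13
tool_pos: [0.5676, -0.0865, -0.0084]
tcp_rot: [-0.704, -0.007, 0.71, -0.006]
wrist_force: [-11.2, 0.8, 5.5]
opening: 0.0004
```

Emit:
send_rows --rows '[{"x":-0.0005,"y":0.0003,"z":-0.0012,"turn":-0.04,"claw":1},{"x":-0.001,"y":0.0006,"z":-0.0022,"turn":-0.08,"claw":1}]'

```text
time: 24.3
tool_pos: [0.5682, -0.0869, -0.0084]
tcp_rot: [-0.703, -0.01, 0.711, -0.009]
wrist_force: [-12.7, 1.1, 5.3]
opening: -0.0001
```

Emit:
send_rows --rows '[{"x":-0.0005,"y":0.0002,"z":-0.0012,"turn":-0.03,"claw":1},{"x":-0.001,"y":0.0004,"z":-0.0022,"turn":-0.06,"claw":1}]'

```text
time: 24.47
tool_pos: [0.5682, -0.0869, -0.0083]
tcp_rot: [-0.701, -0.013, 0.713, -0.011]
wrist_force: [-16.8, 0.8, 6.2]
opening: 0.0002
```

Run:
```python
from h import *
c,ph=[.57398,.08471,-.0059],-.02522
for d,t in (([.002,.172,.018],-.32),([0,0,-.0142],0),([.0003,0,-.0026],0),([-.0009,.0006,-.0024],-.1),([-.001,.0006,-.0022],-.08),([-.001,.0004,-.0022],-.06)): c,ph=fwd(c,ph,d,t)
print(c,ph,phi_now())
p=[.6384,-.001,.008]
con,cor=plan(p,1,.0105);print('con',con,cor)
f=np.array([np.cos(p[2]),np.sin(p[2])])
for q in ([.485,-.08,.05],[.485,-.05,.05],[.485,.06,.05],[.5,.08,.03]): print(q,rel(c,ph,q,p[2]))
for back,z in ((.02,-.007),(.008,-.007),(0,-.007)): print(con-back*f,rel(c,ph,np.r_[con-back*f,z],p[2]))
s=snapshot('side')
cv2.imwrite('pics/s18.png',cv2.resize(s['img'][150:230,180:280],None,fx=7,fy=7,interpolation=cv2.INTER_CUBIC))
```

```text
[ 0.57527 -0.08812 -0.0053 ] 0.03342306286700947 0.03440742184480357
con [0.56722226 0.08343329] [ 0.6388    -0.0509984]
[0.485, -0.08, 0.05] ([-0.0553, -0.0111, 0.0899], np.float64(0.243))
[0.485, -0.05, 0.05] ([-0.0553, -0.0411, 0.0889], np.float64(0.243))
[0.485, 0.06, 0.05] ([-0.0553, -0.1511, 0.0853], np.float64(0.243))
[0.5, 0.08, 0.03] ([-0.0353, -0.1705, 0.0696], np.float64(0.243))
[0.5472229  0.08327329] ([0.0017, -0.1722, 0.0223], np.float64(0.243))
[0.55922252 0.08336929] ([0.0017, -0.1719, 0.0103], np.float64(0.243))
[0.56722226 0.08343329] ([0.0017, -0.1717, 0.0023], np.float64(0.243))
```

View pics/s18.png

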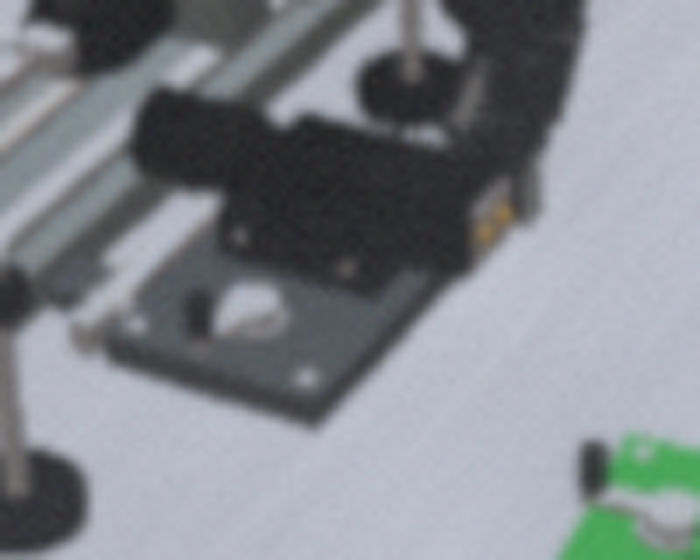

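Emit:
send_rows --rows '[{"x":0,"y":0,"z":0.008,"turn":0,"claw":1},{"x":0,"y":-0.001,"z":0.02,"turn":0,"claw":1},{"x":-0.01,"y":-0.003,"z":0.046,"turn":0,"claw":1},{"x":-0.035,"y":-0.009,"z":0.072,"turn":0.1,"claw":1},{"x":-0.055,"y":-0.025,"z":0.089,"turn":0.2,"claw":1},{"x":-0.055,"y":-0.056,"z":0.088,"turn":0.24,"claw":1},{"x":-0.055,"y":-0.095,"z":0.087,"turn":0.24,"claw":1},{"x":-0.055,"y":-0.134,"z":0.085,"turn":0.24,"claw":1},{"x":-0.05,"y":-0.162,"z":0.072,"turn":0.24,"claw":1},{"x":-0.03,"y":-0.172,"z":0.05,"turn":0.24,"claw":1},{"x":-0.005,"y":-0.172,"z":0.03,"turn":0.24,"claw":1},{"x":0.0017,"y":-0.172,"z":0.018,"turn":0.24,"claw":1}]'

```text
time: 25.52
tool_pos: [0.551, 0.0846, -0.0104]
tcp_rot: [-0.706, -0.004, 0.708, -0.004]
wrist_force: [-0.5, -0.1, -0.3]
opening: 0.0
```

Emit:
send_rows --rows '[{"x":0,"y":0,"z":-0.004,"turn":0,"claw":1},{"x":0,"y":0,"z":-0.008,"turn":0,"claw":1},{"x":0,"y":0,"z":-0.011,"turn":0,"claw":1},{"x":0,"y":0,"z":-0.0126,"turn":0,"claw":1},{"x":0,"y":0,"z":-0.0142,"turn":0,"claw":1}]'

```text
time: 25.93
tool_pos: [0.5661, 0.0833, -0.0063]
tcp_rot: [0.708, 0.003, -0.706, 0.003]
wrist_force: [0.2, 0.2, -0.1]
opening: -0.0002
```

Emit:
send_rows --rows '[{"x":0,"y":0,"z":-0.0014,"turn":0,"claw":1},{"x":0,"y":0,"z":-0.0028,"turn":0,"claw":1}]'

```text
time: 26.1
tool_pos: [0.5672, 0.0834, -0.007]
tcp_rot: [-0.706, -0.003, 0.708, -0.003]
wrist_force: [-7.0, -0.2, 5.8]
opening: 0.0001
```

Emit:
send_rows --rows '[{"x":-0.0006,"y":-0.0002,"z":-0.0012,"turn":0.02,"claw":1},{"x":-0.0012,"y":-0.0004,"z":-0.0024,"turn":0.04,"claw":1}]'

```text
time: 26.27
tool_pos: [0.5672, 0.0835, -0.0071]
tcp_rot: [-0.704, -0.001, 0.71, -0.002]
wrist_force: [-10.6, -2.1, 5.1]
opening: -0.0002
```

Emit:
send_rows --rows '[{"x":-0.0004,"y":-0.0001,"z":-0.0008,"turn":0.01,"claw":1},{"x":-0.0006,"y":-0.0002,"z":-0.0014,"turn":0.02,"claw":1}]'

```text
time: 26.43
tool_pos: [0.5672, 0.0836, -0.0071]
tcp_rot: [-0.703, -0.0, 0.711, -0.001]
wrist_force: [-12.3, -1.9, 6.6]
opening: 0.0002
```

Emit:
send_rows --rows '[{"x":-0.0005,"y":-0.0001,"z":-0.001,"turn":0.01,"claw":1},{"x":-0.0008,"y":-0.0002,"z":-0.0018,"turn":0.02,"claw":1}]'

```text
time: 26.6
tool_pos: [0.5673, 0.0836, -0.007]
tcp_rot: [-0.702, 0.001, 0.713, -0.001]
wrist_force: [-17.2, -4.1, 7.1]
opening: -0.0002
```

Run:
```python
from h import *
o=get_obs();print(o['tool_pos'],o['wrist_force'])
s=snapshot('top'); cv2.imwrite('pics/t19.png',cv2.resize(s['img'][110:180,210:310],None,fx=7.2,fy=7.2,interpolation=cv2.INTER_CUBIC))
c,ph=[.57527,-.08812,-.0053],.03342
for d,t in (([.0017,-.172,.018],.24),([0,0,-.0142],0),([0,0,-.0028],0),([-.0012,-.0004,-.0024],.04),([-.0006,-.0002,-.0014],.02),([-.0008,-.0002,-.0018],.02)): c,ph=fwd(c,ph,d,t)
print(c,ph,phi_now())
```

```text
[ 0.56726646  0.08362115 -0.00704852] [-17.19485283  -4.10045965   7.0670422 ]
[ 0.57413  0.08415 -0.0044 ] -9.032163829112566e-05 0.0001055889977322403
```

View pics/t19.png

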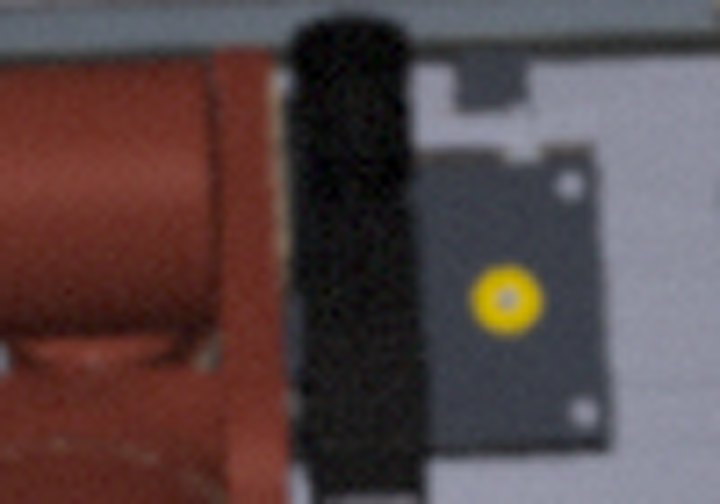

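Run:
```python
from h import *
s=snapshot('top')
k=atz(s,(225.3,147.3),.056); h=atz(s,(210+210/7.2-.5,110+305/7.2-.5),.03); print('knob',k,'hub',h)
print(mark_of(s,'switch_knob')[:2])
ax=np.array([.6378,.0570]); th=.13; yaw=.008
c,ph=[.57413,.08415,-.0044],0.0
r=.038
def pose(th,n,gap,z):
    k=ax+r*np.array([np.sin(th-yaw),np.cos(th-yaw)])
    f=np.array([np.cos(n),np.sin(n)])
    return np.r_[k-f*(.007+.0105+gap),z]
for th in (0,.1,.2): print(th,pose(th,0,0,.013)+[.0175,0,0])
for q,n in ((np.array([.56,.084,.0]),0),(np.array([.56,.1,.05]),-.2),(pose(.1,-.26,.02,.05),-.26),(pose(.1,-.26,.02,.013),-.26),(pose(.1,-.26,.006,.013),-.26)): print(q.round(4),rel(c,ph,q,n))
```

```text
knob [0.64193106 0.09396919 0.056     ] hub [0.63702415 0.05810284 0.03      ]
[{'xy': [80.1, 278.4], 'confidence': 0.56}]
0 [0.637496   0.09499878 0.013     ]
0.1 [0.64129107 0.0948393  0.013     ]
0.2 [0.64505126 0.09430173 0.013     ]
[0.56  0.084 0.   ] ([-0.0044, 0.0001, 0.0141], np.float64(0.0))
[0.56 0.1  0.05] ([-0.0544, -0.0159, 0.0141], np.float64(1.91))
[0.6051 0.1045 0.05  ] ([-0.0544, -0.0203, -0.0309], np.float64(2.483))
[0.6051 0.1045 0.013 ] ([-0.0174, -0.0203, -0.0309], np.float64(2.483))
[0.6186 0.1009 0.013 ] ([-0.0174, -0.0167, -0.0445], np.float64(2.483))
```

Emit:
send_rows --rows '[{"x":0,"y":0,"z":0.008,"turn":0,"claw":1},{"x":0,"y":-0.002,"z":0.016,"turn":0.2,"claw":1},{"x":-0.02,"y":-0.008,"z":0.018,"turn":0.7,"claw":1},{"x":-0.045,"y":-0.015,"z":0.012,"turn":1.2,"claw":1},{"x":-0.054,"y":-0.02,"z":-0.004,"turn":1.8,"claw":1},{"x":-0.05,"y":-0.0203,"z":-0.02,"turn":2.3,"claw":1},{"x":-0.038,"y":-0.0203,"z":-0.029,"turn":2.483,"claw":1},{"x":-0.024,"y":-0.0203,"z":-0.0309,"turn":2.483,"claw":1},{"x":-0.0175,"y":-0.0203,"z":-0.0309,"turn":2.483,"claw":1},{"x":-0.0175,"y":-0.0203,"z":-0.0309,"turn":2.483,"claw":1}]'

```text
time: 27.58
tool_pos: [0.6019, 0.1046, 0.0094]
tcp_rot: [-0.699, 0.092, 0.703, 0.091]
wrist_force: [-0.6, -0.4, -1.2]
opening: 0.0001
```

Run:
```python
from h import *
s=snapshot('side'); cv2.imwrite('pics/s20.png',cv2.resize(s['img'][160:220,180:270],None,fx=8,fy=8,interpolation=cv2.INTER_CUBIC)); o=get_obs();print(o['tool_pos'],o['wrist_force'],phi_now(),o['qpos'])
print((proj(s,o['tool_pos']+[0,0,.021])-[180,160]+.5)*8)
```

```text
[0.60256109 0.10459807 0.01048585] [-0.00811753 -0.67578352  0.73170333] -0.26011329707861186 [5.02061322e-02 2.21744107e-01 1.77893359e+00 9.70435558e-05
 1.14505589e+00 1.88107315e+00]
[303.17394038 342.45544247]
```

View pics/s20.png

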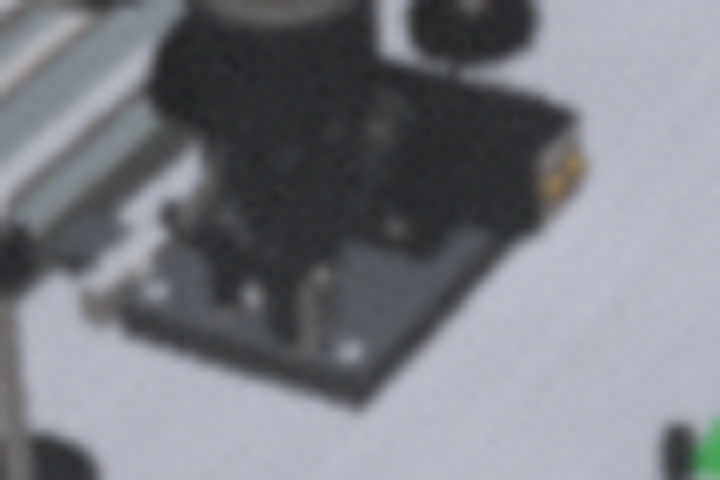

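```bash
cat >> h.py <<'E'
AX=np.array([.6378,.0570])
def kpose(th,n,gap,z,yaw=.008):
    k=AX+.038*np.array([np.sin(th-yaw),np.cos(th-yaw)]); f=np.array([np.cos(n),np.sin(n)]); return np.r_[k-f*(.0175+gap),z]
def nn(th): return -.26-(th-.1)*.64
E
python3 - <<'E'
from h import *
c,ph=fwd([.57413,.08415,-.0044],0.,[-.0175,-.0203,-.0309],2.483);print(c,ph)
for g in (.012,.006,.003,0): print(g,rel(c,ph,kpose(.1,-.26,g,.0131),-.26))
c=kpose(.1,-.26,0,.0131);ph=-.26
for th in np.arange(.17,.95,.07): print(round(th,2),rel(c,ph,kpose(th,nn(th),0,.0131),nn(th)))
E
```

```text
[0.60503 0.10445 0.0131 ] -0.2600191519621152
0.012 ([0.0, -0.0, -0.008], np.float64(-0.0))
0.006 ([0.0, -0.0, -0.014], np.float64(-0.0))
0.003 ([0.0, -0.0, -0.017], np.float64(-0.0))
0 ([0.0, -0.0, -0.02], np.float64(-0.0))
0.17 ([0.0, -0.0011, -0.0027], np.float64(0.428))
0.24 ([0.0, -0.0021, -0.0054], np.float64(0.856))
0.31 ([0.0, -0.0028, -0.0081], np.float64(1.283))
0.38 ([0.0, -0.0034, -0.0109], np.float64(1.711))
0.45 ([0.0, -0.0038, -0.0137], np.float64(2.139))
0.52 ([0.0, -0.004, -0.0165], np.float64(2.567))
0.59 ([0.0, -0.004, -0.0192], np.float64(2.995))
0.66 ([0.0, -0.0038, -0.022], np.float64(3.422))
0.73 ([0.0, -0.0034, -0.0247], np.float64(3.85))
0.8 ([0.0, -0.0029, -0.0274], np.float64(4.278))
0.87 ([0.0, -0.0021, -0.03], np.float64(4.706))
0.94 ([0.0, -0.0012, -0.0325], np.float64(5.134))
```

Emit:
send_rows --rows '[{"x":0,"y":0,"z":-0.004,"turn":0,"claw":1},{"x":0,"y":0,"z":-0.008,"turn":0,"claw":1},{"x":0,"y":0,"z":-0.011,"turn":0,"claw":1},{"x":0,"y":0,"z":-0.014,"turn":0,"claw":1},{"x":0,"y":0,"z":-0.016,"turn":0,"claw":1},{"x":0,"y":0,"z":-0.018,"turn":0,"claw":1},{"x":0,"y":0,"z":-0.02,"turn":0,"claw":1}]'

```text
time: 28.22
tool_pos: [0.6244, 0.0994, 0.0127]
tcp_rot: [0.701, -0.092, -0.701, -0.092]
wrist_force: [0.7, 0.2, -0.5]
opening: -0.0002
```

Emit:
send_rows --rows '[{"x":0,"y":-0.0011,"z":-0.0027,"turn":0.428,"claw":1},{"x":0,"y":-0.0021,"z":-0.0054,"turn":0.856,"claw":1},{"x":0,"y":-0.0028,"z":-0.0081,"turn":1.283,"claw":1},{"x":0,"y":-0.0034,"z":-0.0109,"turn":1.711,"claw":1}]'

```text
time: 28.55
tool_pos: [0.6347, 0.1007, 0.0125]
tcp_rot: [-0.689, 0.155, 0.691, 0.155]
wrist_force: [-3.3, 1.7, 1.6]
opening: 0.0003
```

Run:
```python
from h import *
s=snapshot('side'); cv2.imwrite('pics/s21.png',cv2.resize(s['img'][160:220,180:270],None,fx=8,fy=8,interpolation=cv2.INTER_CUBIC)); o=get_obs();print(o['tool_pos'],o['wrist_force'],phi_now())
print((proj(s,o['tool_pos']+[0,0,.021])-[180,160]+.5)*8)
```

```text
[0.63528174 0.10053552 0.01253909] [-2.47600937  2.55587471  1.72094682] -0.44288756877280716
[240.59609828 311.8905456 ]
```

View pics/s21.png

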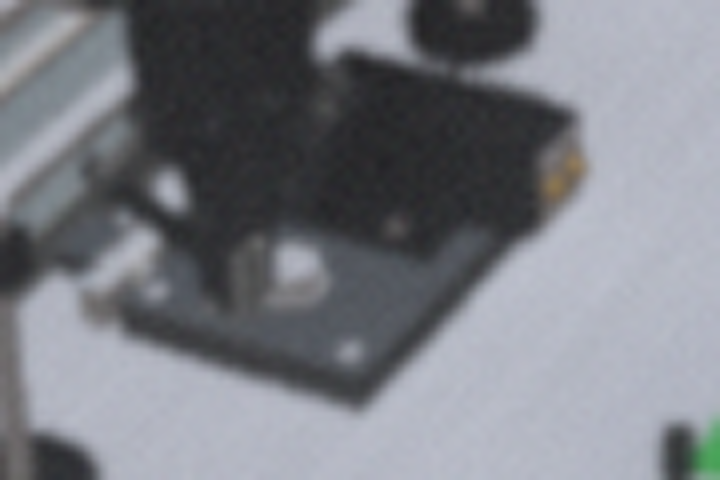

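Run:
```python
from h import *
for s0,r in ((.38,np.arange(.45,1.02,.07)),(.94,np.arange(1.01,1.65,.07))):
  c=kpose(s0,nn(s0),0,.0131);ph=nn(s0)
  for th in r: print(s0,round(th,2),rel(c,ph,kpose(th,nn(th),0,.0131),nn(th)))
```

```text
0.38 0.45 ([0.0, -0.0009, -0.0027], np.float64(0.428))
0.38 0.52 ([0.0, -0.0016, -0.0054], np.float64(0.856))
0.38 0.59 ([0.0, -0.002, -0.0081], np.float64(1.283))
0.38 0.66 ([0.0, -0.0023, -0.0109], np.float64(1.711))
0.38 0.73 ([0.0, -0.0025, -0.0136], np.float64(2.139))
0.38 0.8 ([0.0, -0.0024, -0.0163], np.float64(2.567))
0.38 0.87 ([0.0, -0.0021, -0.019], np.float64(2.995))
0.38 0.94 ([0.0, -0.0017, -0.0216], np.float64(3.422))
0.38 1.01 ([0.0, -0.0011, -0.0242], np.float64(3.85))
0.94 1.01 ([0.0, -0.0003, -0.0026], np.float64(0.428))
0.94 1.08 ([0.0, -0.0005, -0.0053], np.float64(0.856))
0.94 1.15 ([0.0, -0.0005, -0.0079], np.float64(1.283))
0.94 1.22 ([0.0, -0.0002, -0.0105], np.float64(1.711))
0.94 1.29 ([0.0, 0.0001, -0.013], np.float64(2.139))
0.94 1.36 ([0.0, 0.0007, -0.0155], np.float64(2.567))
0.94 1.43 ([0.0, 0.0014, -0.018], np.float64(2.995))
0.94 1.5 ([0.0, 0.0023, -0.0203], np.float64(3.422))
0.94 1.57 ([0.0, 0.0034, -0.0226], np.float64(3.85))
0.94 1.64 ([0.0, 0.0046, -0.0248], np.float64(4.278))
```

Emit:
send_rows --rows '[{"x":0,"y":-0.0009,"z":-0.0027,"turn":0.428,"claw":1},{"x":0,"y":-0.0016,"z":-0.0054,"turn":0.856,"claw":1},{"x":0,"y":-0.002,"z":-0.0081,"turn":1.283,"claw":1},{"x":0,"y":-0.0023,"z":-0.0109,"turn":1.711,"claw":1},{"x":0,"y":-0.0025,"z":-0.0136,"turn":2.139,"claw":1},{"x":0,"y":-0.0024,"z":-0.0163,"turn":2.567,"claw":1},{"x":0,"y":-0.0021,"z":-0.019,"turn":2.995,"claw":1},{"x":0,"y":-0.0017,"z":-0.0216,"turn":3.422,"claw":1}]'

```text
time: 29.27
tool_pos: [0.6556, 0.0938, 0.0125]
tcp_rot: [-0.651, 0.274, 0.652, 0.276]
wrist_force: [0.3, 5.4, 0.3]
opening: -0.0002
```

Emit:
send_rows --rows '[{"x":0,"y":-0.0003,"z":-0.0026,"turn":0.428,"claw":1},{"x":0,"y":-0.0005,"z":-0.0053,"turn":0.856,"claw":1},{"x":0,"y":-0.0005,"z":-0.0079,"turn":1.283,"claw":1},{"x":0,"y":-0.0002,"z":-0.0105,"turn":1.711,"claw":1}]'

```text
time: 29.6
tool_pos: [0.6634, 0.0864, 0.0125]
tcp_rot: [-0.624, 0.331, 0.625, 0.333]
wrist_force: [0.7, 4.6, -0.5]
opening: 0.0001
```

Run:
```python
from h import *
s=snapshot('side'); cv2.imwrite('pics/s22.png',cv2.resize(s['img'][160:220,180:270],None,fx=8,fy=8,interpolation=cv2.INTER_CUBIC)); o=get_obs();print(o['tool_pos'],o['wrist_force'],phi_now(),o['qpos'][5])
```

```text
[0.66367276 0.08581969 0.01255842] [-0.75673588  3.87103862 -0.75809738] -0.9795912541959115 2.566208518254193
```

View pics/s22.png

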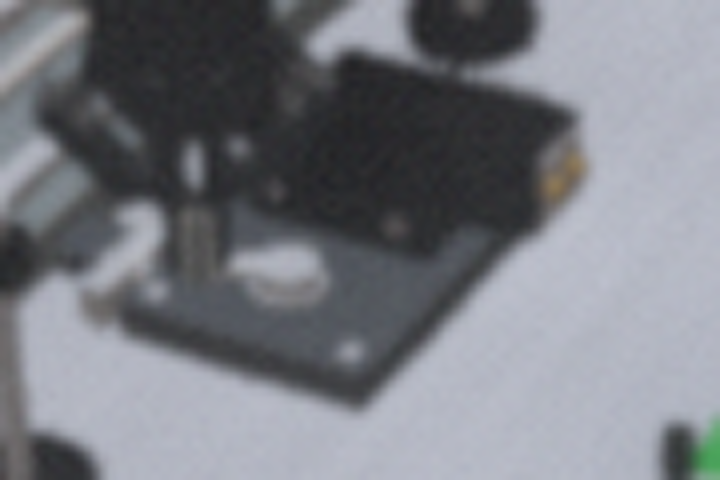

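Run:
```python
from h import *
c=kpose(1.22,nn(1.22),0,.0131);ph=nn(1.22)
for th in np.arange(1.29,1.72,.07): print(round(th,2),rel(c,ph,kpose(th,nn(th),0,.0131),nn(th)))
```

```text
1.29 ([0.0, -0.0001, -0.0026], np.float64(0.428))
1.36 ([0.0, 0.0, -0.0051], np.float64(0.856))
1.43 ([0.0, 0.0003, -0.0077], np.float64(1.283))
1.5 ([0.0, 0.0008, -0.0101], np.float64(1.711))
1.57 ([0.0, 0.0014, -0.0126], np.float64(2.139))
1.64 ([0.0, 0.0022, -0.0149], np.float64(2.567))
1.71 ([0.0, 0.0031, -0.0172], np.float64(2.995))
```

Emit:
send_rows --rows '[{"x":0,"y":0,"z":-0.0026,"turn":0.428,"claw":1},{"x":0,"y":0,"z":-0.0051,"turn":0.856,"claw":1},{"x":0,"y":0.0003,"z":-0.0077,"turn":1.283,"claw":1},{"x":0,"y":0.0008,"z":-0.0101,"turn":1.711,"claw":1}]'

```text
time: 29.98
tool_pos: [0.6686, 0.0772, 0.0127]
tcp_rot: [-0.592, 0.386, 0.592, 0.387]
wrist_force: [0.9, 4.4, 0.2]
opening: -0.0004
```

Emit:
send_rows --rows '[{"x":0,"y":0.0005,"z":-0.0015,"turn":0.2,"claw":1},{"x":0,"y":0.001,"z":-0.003,"turn":0.3,"claw":1}]'

```text
time: 30.15
tool_pos: [0.6689, 0.074, 0.0128]
tcp_rot: [-0.586, 0.395, 0.586, 0.396]
wrist_force: [2.0, 11.1, 0.6]
opening: -0.0
```

Emit:
send_rows --rows '[{"x":0,"y":0,"z":0.004,"turn":0,"claw":1},{"x":0,"y":0,"z":0.01,"turn":0,"claw":1},{"x":-0.008,"y":0,"z":0.02,"turn":0,"claw":1},{"x":-0.035,"y":0.01,"z":0.03,"turn":-1,"claw":1},{"x":-0.07,"y":0.03,"z":0.035,"turn":-2,"claw":1},{"x":-0.11,"y":0.06,"z":0.035,"turn":-3,"claw":1},{"x":-0.13,"y":0.095,"z":0.03,"turn":-4,"claw":1},{"x":-0.13,"y":0.13,"z":0.025,"turn":-5,"claw":1},{"x":-0.13,"y":0.17,"z":0.02,"turn":-6,"claw":1},{"x":-0.13,"y":0.2,"z":0.02,"turn":-7,"claw":1}]'

```text
time: 30.98
tool_pos: [0.4736, 0.0158, 0.1437]
tcp_rot: [0.69, -0.158, -0.689, -0.157]
wrist_force: [0.4, 0.9, 0.1]
opening: -0.0002
```

Run:
```python
from h import *
o=get_obs();print(o['tool_pos'],phi_now())
s=snapshot('top'); cv2.imwrite('pics/t23.png',cv2.resize(s['img'][90:220,150:370],None,fx=3.6,fy=3.6,interpolation=cv2.INTER_CUBIC))
s=snapshot('side'); cv2.imwrite('pics/s23.png',cv2.resize(s['img'][150:230,170:280],None,fx=7,fy=7,interpolation=cv2.INTER_CUBIC))
```

```text
[0.4736474  0.01582287 0.14370703] -0.4487315989319004
```

View pics/t23.png

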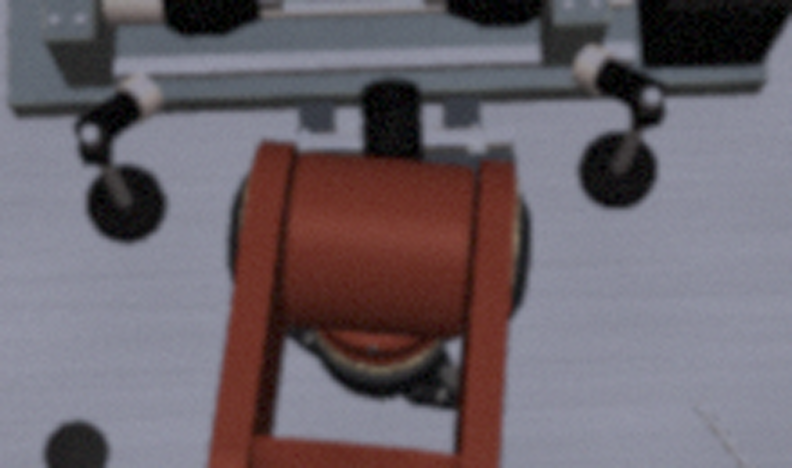

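View pics/s23.png

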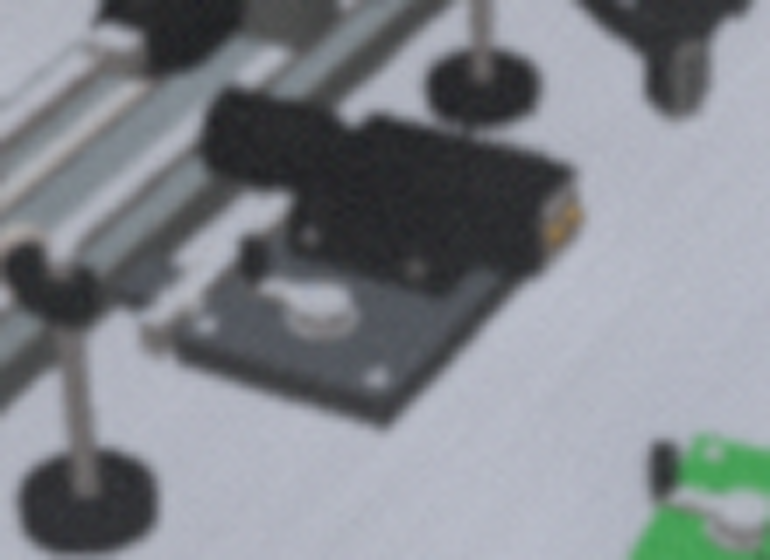

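Run:
```python
from h import *
o=get_obs(); print(rel(o['tool_pos'],phi_now(),[.48,-.27,.14],0.008))
```

```text
([0.002, 0.2534, -0.1329], np.float64(-4.412))
```

Emit:
send_rows --rows '[{"x":0,"y":0.03,"z":-0.016,"turn":-0.5,"claw":1},{"x":0,"y":0.063,"z":-0.033,"turn":-1,"claw":1},{"x":0,"y":0.098,"z":-0.051,"turn":-1.6,"claw":1},{"x":0,"y":0.133,"z":-0.07,"turn":-2.2,"claw":1},{"x":0,"y":0.168,"z":-0.088,"turn":-2.8,"claw":1},{"x":0,"y":0.203,"z":-0.106,"turn":-3.4,"claw":1},{"x":0,"y":0.235,"z":-0.123,"turn":-4,"claw":1},{"x":0,"y":0.253,"z":-0.133,"turn":-4.41,"claw":1},{"x":0,"y":0.253,"z":-0.133,"turn":-4.41,"claw":1}]'

```text
time: 31.83
tool_pos: [0.4846, -0.2728, 0.1433]
tcp_rot: [0.707, 0.001, -0.707, 0.002]
wrist_force: [0.6, -0.3, 0.4]
opening: -0.0004
```

Run:
```python
from h import *
o=get_obs();print(o['tool_pos'],phi_now())
s=snapshot('top'); cv2.imwrite('pics/t24.png',cv2.resize(s['img'][110:180,210:310],None,fx=7.2,fy=7.2,interpolation=cv2.INTER_CUBIC))
```

```text
[ 0.4846098  -0.27281089  0.14329333] 0.004224100385588598
```

View pics/t24.png

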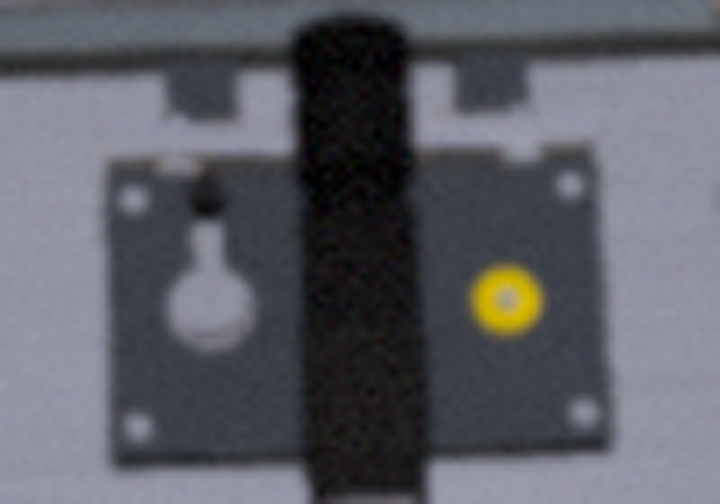

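Run:
```python
from h import *
s=snapshot('top')
def w(q,z): return atz(s,(210+(q[0]+.5)/7.2-.5,110+(q[1]+.5)/7.2-.5),z)
k=w((205,195),.056);print('knob',k)
k2=w((207,215),.034);print('knob base',k2)
F={'FL':(133,200),'RL':(138,428),'FR':(570,184),'RR':(583,413),'Y':(507,300),'cFL':(108,158),'cFR':(592,150),'cRL':(115,465),'cRR':(608,450)}
p=fit(s,{a:((q[0]+.5)/2+216-.5,(q[1]+.5)/2+72-.5) for a,q in F.items()})
ax=p[:2]+np.array([np.cos(p[2])*0-np.sin(p[2])*.058,np.cos(p[2])*.058]); print('axis',ax,'angle',np.arctan2(k[0]-ax[0],k[1]-ax[1])+p[2],np.hypot(*(k[:2]-ax)))
o=get_obs(); c,ph=o['tool_pos'],phi_now()
P=[.6384,-.001,.008]
con,_=plan(P,-1,.0105); con[0]=.5675
for q in ([.52,con[1],.05],[.545,con[1],-.0075],[.559,con[1],-.0075],[.567,con[1],-.0075]): print(q,rel(c,ph,q,.008))
```

```text
knob [0.67247973 0.05803494 0.056     ]
knob base [0.67310122 0.05822507 0.034     ]
pose [ 6.391e-01 -3.000e-04  2.400e-03] deg 0.14 res mm {'FL': [0.8, -0.6], 'RL': [0.9, -0.1], 'FR': [-0.7, -0.1], 'RR': [0.2, -0.1], 'Y': [0.0, 2.1], 'cFL': [-5.6, 1.6], 'cFR': [-3.1, -2.4], 'cRL': [3.8, 2.7], 'cRR': [3.7, -3.1]}
axis [0.63895391 0.05769874] angle 1.5631885828655958 0.033527511056944924
[0.52, np.float64(-0.0865612739985259), 0.05] ([0.0927, -0.1824, -0.0366], np.float64(-0.025))
[0.545, np.float64(-0.0865612739985259), -0.0075] ([0.1502, -0.1823, -0.0616], np.float64(-0.025))
[0.559, np.float64(-0.0865612739985259), -0.0075] ([0.1502, -0.1822, -0.0756], np.float64(-0.025))
[0.567, np.float64(-0.0865612739985259), -0.0075] ([0.1502, -0.1822, -0.0836], np.float64(-0.025))
```

Emit:
send_rows --rows '[{"x":0.01,"y":-0.03,"z":-0.006,"turn":0,"claw":1},{"x":0.03,"y":-0.068,"z":-0.014,"turn":0,"claw":1},{"x":0.05,"y":-0.105,"z":-0.021,"turn":0,"claw":1},{"x":0.065,"y":-0.142,"z":-0.028,"turn":0,"claw":1},{"x":0.08,"y":-0.172,"z":-0.034,"turn":0,"claw":1},{"x":0.1,"y":-0.1815,"z":-0.045,"turn":0,"claw":1},{"x":0.13,"y":-0.182,"z":-0.055,"turn":0,"claw":1},{"x":0.146,"y":-0.182,"z":-0.061,"turn":0,"claw":1},{"x":0.15,"y":-0.182,"z":-0.066,"turn":0,"claw":1},{"x":0.15,"y":-0.182,"z":-0.071,"turn":0,"claw":1},{"x":0.15,"y":-0.182,"z":-0.075,"turn":0,"claw":1}]'

```text
time: 32.85
tool_pos: [0.5587, -0.0858, -0.0064]
tcp_rot: [0.707, 0.003, -0.707, 0.003]
wrist_force: [-0.4, -1.2, 1.0]
opening: 0.0001
```

Emit:
send_rows --rows '[{"x":0,"y":0,"z":-0.002,"turn":0,"claw":1},{"x":0,"y":0,"z":-0.0036,"turn":0,"claw":1},{"x":0,"y":0,"z":-0.005,"turn":0,"claw":1}]'

```text
time: 33.1
tool_pos: [0.5638, -0.0868, -0.0059]
tcp_rot: [0.708, 0.002, -0.706, 0.003]
wrist_force: [0.0, 0.4, 0.3]
opening: -0.0
```

Emit:
send_rows --rows '[{"x":0,"y":0,"z":-0.0014,"turn":0,"claw":1},{"x":0,"y":0,"z":-0.0028,"turn":0,"claw":1},{"x":0,"y":0,"z":-0.0042,"turn":0,"claw":1}]'

```text
time: 33.35
tool_pos: [0.567, -0.0865, -0.0072]
tcp_rot: [0.707, 0.002, -0.707, 0.003]
wrist_force: [-0.4, -0.3, -0.3]
opening: -0.0001
```

Emit:
send_rows --rows '[{"x":-0.0003,"y":0,"z":-0.0012,"turn":0,"claw":1},{"x":-0.0006,"y":0,"z":-0.0022,"turn":0,"claw":1}]'

```text
time: 33.52
tool_pos: [0.5683, -0.0864, -0.0071]
tcp_rot: [-0.706, -0.003, 0.708, -0.003]
wrist_force: [-3.5, -1.6, 0.8]
opening: 0.0002
```

Emit:
send_rows --rows '[{"x":-0.0005,"y":0.0002,"z":-0.0012,"turn":0,"claw":1},{"x":-0.0009,"y":0.0003,"z":-0.0024,"turn":0,"claw":1}]'

```text
time: 33.68
tool_pos: [0.5683, -0.0864, -0.0071]
tcp_rot: [-0.704, -0.003, 0.71, -0.002]
wrist_force: [-10.0, -0.3, 3.6]
opening: 0.0001
```

Emit:
send_rows --rows '[{"x":-0.0004,"y":0.0002,"z":-0.001,"turn":0,"claw":1},{"x":-0.0007,"y":0.0003,"z":-0.002,"turn":0,"claw":1}]'

```text
time: 33.85
tool_pos: [0.5683, -0.0864, -0.0071]
tcp_rot: [-0.703, -0.003, 0.712, -0.002]
wrist_force: [-14.4, 0.1, 5.0]
opening: -0.0002
```

Emit:
send_rows --rows '[{"x":0,"y":0,"z":0.01,"turn":0,"claw":1},{"x":0,"y":0,"z":0.022,"turn":0,"claw":1},{"x":-0.01,"y":-0.002,"z":0.048,"turn":0,"claw":1},{"x":-0.035,"y":-0.006,"z":0.074,"turn":0,"claw":1},{"x":-0.055,"y":-0.022,"z":0.09,"turn":0,"claw":1},{"x":-0.055,"y":-0.054,"z":0.09,"turn":0,"claw":1},{"x":-0.055,"y":-0.093,"z":0.09,"turn":0,"claw":1},{"x":-0.055,"y":-0.132,"z":0.088,"turn":0,"claw":1},{"x":-0.05,"y":-0.16,"z":0.074,"turn":0,"claw":1},{"x":-0.03,"y":-0.17,"z":0.052,"turn":0,"claw":1},{"x":-0.005,"y":-0.17,"z":0.034,"turn":0,"claw":1},{"x":0.002,"y":-0.17,"z":0.024,"turn":0,"claw":1}]'

```text
time: 34.85
tool_pos: [0.548, 0.0841, -0.0099]
tcp_rot: [-0.706, -0.003, 0.708, -0.003]
wrist_force: [-0.8, 0.0, -0.5]
opening: 0.0001
```

Emit:
send_rows --rows '[{"x":0,"y":0,"z":-0.004,"turn":0,"claw":1},{"x":0,"y":0,"z":-0.008,"turn":0,"claw":1},{"x":0,"y":0,"z":-0.011,"turn":0,"claw":1},{"x":0,"y":0,"z":-0.0126,"turn":0,"claw":1}]'

```text
time: 35.18
tool_pos: [0.562, 0.0828, -0.0058]
tcp_rot: [0.708, 0.002, -0.706, 0.002]
wrist_force: [-0.1, -0.6, 0.1]
opening: -0.0001
```

Emit:
send_rows --rows '[{"x":0,"y":0,"z":-0.0014,"turn":0,"claw":1},{"x":0,"y":0,"z":-0.0028,"turn":0,"claw":1},{"x":0,"y":0,"z":-0.0042,"turn":0,"claw":1}]'

```text
time: 35.43
tool_pos: [0.5653, 0.0829, -0.0066]
tcp_rot: [0.707, 0.003, -0.707, 0.003]
wrist_force: [-0.1, -0.1, 0.4]
opening: 0.0004
```

Emit:
send_rows --rows '[{"x":-0.0003,"y":0,"z":-0.0014,"turn":0,"claw":1},{"x":-0.0006,"y":0,"z":-0.0028,"turn":0,"claw":1}]'

```text
time: 35.6
tool_pos: [0.5673, 0.083, -0.0066]
tcp_rot: [-0.707, -0.003, 0.708, -0.003]
wrist_force: [-3.5, 0.6, 1.2]
opening: -0.0003
```

Emit:
send_rows --rows '[{"x":-0.0004,"y":-0.0001,"z":-0.001,"turn":0,"claw":1},{"x":-0.0007,"y":-0.0002,"z":-0.002,"turn":0,"claw":1}]'

```text
time: 35.77
tool_pos: [0.5674, 0.083, -0.0067]
tcp_rot: [-0.705, -0.002, 0.709, -0.003]
wrist_force: [-8.9, -0.5, 4.8]
opening: 0.0002
```

Emit:
send_rows --rows '[{"x":-0.0004,"y":0,"z":-0.001,"turn":0,"claw":1},{"x":-0.0007,"y":0,"z":-0.002,"turn":0,"claw":1}]'

```text
time: 35.93
tool_pos: [0.5673, 0.083, -0.0067]
tcp_rot: [-0.703, -0.002, 0.711, -0.003]
wrist_force: [-13.6, -1.9, 6.3]
opening: -0.0003
```

Emit:
send_rows --rows '[{"x":0,"y":0,"z":0.008,"turn":0,"claw":1},{"x":0,"y":0,"z":0.018,"turn":0,"claw":1},{"x":0,"y":0,"z":0.035,"turn":0,"claw":1},{"x":-0.02,"y":0,"z":0.06,"turn":0,"claw":1},{"x":-0.05,"y":0,"z":0.08,"turn":0,"claw":1},{"x":-0.08,"y":0.01,"z":0.1,"turn":0,"claw":1},{"x":-0.11,"y":0.03,"z":0.11,"turn":0,"claw":1},{"x":-0.14,"y":0.06,"z":0.11,"turn":0,"claw":1},{"x":-0.15,"y":0.1,"z":0.11,"turn":0,"claw":1},{"x":-0.15,"y":0.14,"z":0.11,"turn":0,"claw":1},{"x":-0.15,"y":0.18,"z":0.11,"turn":0,"claw":1},{"x":-0.15,"y":0.22,"z":0.11,"turn":0,"claw":1}]'

```text
time: 36.93
tool_pos: [0.4634, -0.1393, 0.1458]
tcp_rot: [0.708, 0.002, -0.706, 0.003]
wrist_force: [0.8, 0.5, -0.1]
opening: -0.0001
```

Emit:
send_rows --rows '[{"x":0,"y":0.03,"z":0,"turn":0,"claw":1},{"x":0,"y":0.07,"z":0,"turn":0,"claw":1},{"x":0,"y":0.11,"z":0,"turn":0,"claw":1},{"x":0,"y":0.13,"z":0,"turn":0,"claw":1},{"x":0,"y":0.13,"z":0,"turn":0,"claw":1}]'

```text
time: 37.35
tool_pos: [0.4641, -0.2713, 0.1452]
tcp_rot: [0.708, 0.0, -0.707, 0.002]
wrist_force: [-0.6, -0.3, 0.3]
opening: 0.0003
```

Run:
```python
from h import *
o=get_obs();print(o['time'],o['tool_pos'],o['wrist_force'])
s=snapshot('top'); cv2.imwrite('pics/t25.png',cv2.resize(s['img'][110:180,210:310],None,fx=7.2,fy=7.2,interpolation=cv2.INTER_CUBIC)); cv2.imwrite('pics/t25f.png',s['img'])
```

```text
37.35 [ 0.46410887 -0.27133345  0.14522703] [-0.6016101  -0.2765918   0.28208684]
```

View pics/t25.png

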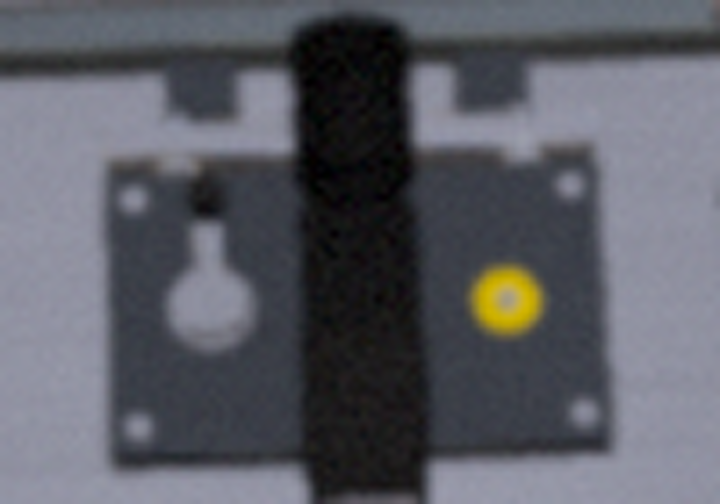

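View pics/t25f.png

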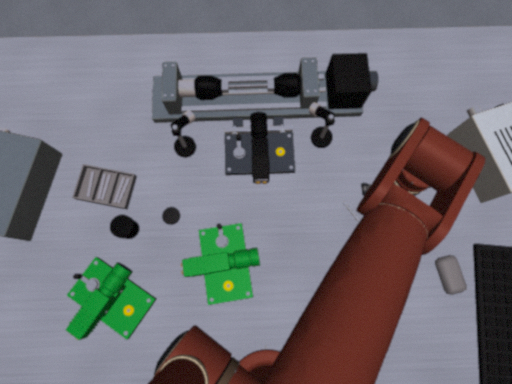

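The plate is square on both studs and the lever knob at (205,195) in the crop points forward. The rest of the bench is where it was, and the arm is clear, so I'm handing in.

```bash
python3 -c "
from workcell import *
print(hand_in())"
```

```text
the job is handed in; nothing more can be done
None
```

The carriage is home against both stop buttons and the switch lever is at ON, handed in at about 37 s of the 72 s allowed.

**Walking the carriage:** I walked it in with alternating left and right pushes at the rear corners. The largest swing I measured was about 10° off square. The highest force I read was about 21 N; I only read force at the end of each move, so brief peaks in between were not seen.

**Home check:** After turning the lever I pressed each rear corner again with about 14–15 N. Neither moved: the tool stopped at x = 0.5683 m on the right and 0.5673 m on the left, the same places as before. In the last top view the plate looks square (about 0.1° by my fit) and sits on both studs.

**Switch:** I pushed the knob round until the force jumped from about 4 N to 11 N at the end stop. The picture gives a lever angle of about 1.56 rad.

**What disagreed:**
- **Fingertip height:** The fingertips were really about 20 mm higher than the reported tool position. My first approach therefore passed over the plate without touching it, and I corrected by going lower.
- **Camera errors:** Positions from the two cameras were off by a few mm, so I relied on contact forces for the final fit.
- **Knob finder:** The trained network missed the knob in one late picture, so I measured it by hand.

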